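Put the lockout kit away in its cabinet

ROBOT

A 7-joint arm with a two-finger parallel gripper is mounted at the origin on the work surface. World frame = base frame: x ahead of the robot, y to its left, z up, the work surface at z = 0. Lengths are in m, angles in rad, forces in N, time in s.
With the tool pointing down it reaches from about 0.425 to 0.8 m from the base axis. Payload 8.3 kg.
Tool frame: the origin (TCP) lies at the very end of the fingers, on their centre line; the grasp point (between the pads) lies 19 mm behind it; z points along the fingers, x is the direction in which the jaws open and shut, and the axes are right-handed (so a half turn about z gives the same grasp; the last joint's range is limited). The gripper opens to 85 mm and grips with 20 to 120 N. Pads are 22 mm wide; open, the fingers measure 114 mm over their backs; the gripper's body (76 mm by 85 mm) begins 54 mm behind the grasp point. The pads swing forward as they close: fully open they stand 13 mm farther back than shut.
Start: joints at [1.053, 0.383, 0.016, 1.37, -0.006, 1.388, -0.046], TCP at [0.275, -0.561, 0.231] pointing down, gripper open.
Joint ranges: [-2.95, 2.95], [-0.25, 2.06], [-1.52, 1.56], [0.18, 2.33], [-1.44, 4.58], [0.02, 2.06], [-3.01, 3.01]. Speed limits (rad/s): [2.39, 2.39, 3.01, 3.01, 3.14, 3.14, 3.14].

INTERFACE

Orientations are given as [roll, pitch, yaw] about the fixed x, y, z axes, in that order (R = Rz(yaw) Ry(pitch) Rx(roll)).
In Python, from station import bot gives the robot as it stands. The module is installed in compiled form; this text tells all that it offers.
- The arm moves only by the tool apply_moves, never from a script. Its argument "plan" is a list of rows, each an object with "slide": the shift along the tool's x, y, z in units of 25 mm (1.0 is 25 mm), a list of three; "delta_rot": the turn, a rotation vector about the tool's x, y, z in units of 6 degrees (1.0 is 6 degrees), a list of three. In form: [{"slide": [tx, ty, tz], "delta_rot": [ax, ay, az]}, ...]. A call has 1 to 10 rows; each row shifts and turns the commanded pose from where the row before left it, along the tool's axes as they then stand; what a row does not reach is not made up. A row lasts 1/12 s, in which the tool goes at most 41.7 mm and 7.16 degrees, less where a joint would pass 70% of its speed; a pose out of reach is approached as far as the arm can. A call is refused whole if a number of a shift passes 1 or a number of a turn 1, either way. A call with a gripper value outside its range is refused whole. "claw" is the closure, from 0 (fully open) to 1 (shut), set as the call begins (left out, the last holds). The fingers move at their own pace and stop on an object; "force" is the grip in N (left out, the last holds). Time passes only in rows, so rows that do not move let the fingers close. It gives the time, the measured TCP pose, the force and the opening at its end, in the units of the state.
- bot.observe(): the state, without advancing time (a new reading comes with each control period).
- bot.get_image(name): name is "side" or "top"; returns (picture, depth): 400x640x3 uint8, red, green, blue; 400x640 float32, m along the optical axis (not along the pixel's ray), 0 where there is no reading.
- bot.camera_params(name): a dict with "intrinsics" (3x3 intrinsics, pixels), "R" (3x3) and "t" (3): a world point X has camera coordinates R X + t. Camera axes: x right, y down, z forward; pixel columns grow to the right and rows downward; lengths in m; the calibration is good to about 2 mm. A picture is of the moment at which its call begins. camera_params takes no time and is no camera call.
- bot.sign_off(): hands the job in, once; it reports no verdict.
The state is a dict: "t": time; "joint_pos": joint angles; "qvel": joint speeds; "tau": joint torques, N m; "ee_pos": TCP position; "tool_rot": TCP orientation; "force": force on the tool from outside, world axes, zero at the start; "torque": the same for the moment, N m; "finger_gap": opening from 0.0 (shut) to 1.0 (fully open).
Only numpy, scipy, OpenCV 4.12 (cv2) and the standard library are available. Lean on these libraries where they do the work, as an engineer would, in place of code of your own. Each camera call takes 0.05 s, during which the arm holds its last target.

TASK

Put the lockout kit away in the open blue cabinet: hang the large long-shackle padlock by its shackle on the empty hook inside, and lay the lockout hasp and the grey plug lockout flat and side by side on the floor of the shallow grey tray in front of the hooks. Reach in through the opening without touching its rim or the lid, set the things down rather than dropping them, and leave the padlocks already hanging there and everything else on the table as they are.

Things in the scene. Friction and masses are not known exactly. Their poses are not given: they have to be found in the camera images.
- cabinet: Low blue sheet-steel lockout cabinet, fixed on the table, open at the top. Outside 290 mm (x) by 370 mm (y) by 185 mm high, walls 3 mm, floor at z = 12 mm. Origin at the centre of its underside, z up; the hooks are on the back wall on the +x side (inner face at x = 142 mm). The front half (x from -142 to -6 mm) holds a shallow grey tray; behind it (x from -6 to 142 mm) is the deep hook bay.
- tray (a point): Centre of the floor of the shallow grey tray, 132 mm above the table; axes as the cabinet's. Inside it is 133 mm (x) by 364 mm (y); its back wall, towards the hooks, is 3 mm thick and 33 mm high (top at z = 165 mm); its other sides are the cabinet's walls, where the rim stands in 16 mm over it at the front (-x) and both ends, 50 mm above its floor.
- rim: Inturned rim of the cabinet's opening, 16 mm wide and 3 mm thick all round, top at z = 185 mm, leaving 252 mm (x) by 332 mm (y) clear, together with the open lid: 294 mm high, hinged along the back (+x) edge and leaning back 30 degrees from upright, clear of the opening. Same origin and axes as the cabinet. Fixed.
- hook_a: One of three equal steel hooks on the cabinet's back wall, at y = -85, 0 and 85 mm of the cabinet in any order; lock_a hangs on it. Origin on the wall, 165 mm above the table, at the centre line of the bar; axes as the cabinet's. The 7 mm round bar runs level along -x and ends 85 mm from the wall in a tip turned up, whose top is 17.5 mm above the bar's centre line.
- hook_b: Equal hook, with the other small brass padlock (lock_b) on it.
- hook_c: Equal hook, empty: the one for the long-shackle padlock.
- hook_seat (a point): Point on top of the empty hook's bar, 60 mm out from the wall, axes as the hook's (x towards the wall, z up): where the crown of the shackle should rest. The bar is level from 5 to 80 mm from the wall, so some mm either way along it do not matter.
- padlock: Large laminated dark steel padlock, 122 mm tall, 0.35 kg, shut, standing upright on its body. Origin at the centre of its underside, z up. Body 26 (x) by 56 (y) by 50 mm (z). Long bright shackle of 8 mm bar in the y-z plane: straight legs at y = -20 and 20 mm up to z = 98 mm (48 mm across outside), then a half round, top at z = 122, underside at z = 114 mm. The way through it is along x; both faces are alike.
- padlock_crown (a point): Inside of the padlock's shackle at the top (underside of the half round), 114 mm above the padlock's underside.
- hasp: Lockout hasp, flat on the table, 120 mm long (x), 8 mm thick: a round jaw ring (51 mm outside, centre at x = -36 mm) of 8 mm steel bar and an aluminium tab 62 mm by 36 mm (x from -2 to +60 mm) with six holes. Origin on the underside where ring and tab meet, z up. About 0.16 kg.
- hasp_mid (a point): Point on the hasp's tab, 10 mm along its +x from the origin at mid thickness, near its centre of mass; the tab is 36 mm wide here, across y.
- plug_box: Plug lockout: a grey plastic two-piece shell 88 mm (x) by 52 mm (y; 56 mm over the thin hinge pin seen on the +y side) by 46 mm high, with two small locking ears that stick out 16 mm at the +x end. Origin at the centre of its underside, z up. About 0.14 kg.
- plug_mid (a point): Centre of the plug lockout's shell, 23 mm above its underside.
- lock_a: Small brass padlock hanging on hook_a: body 20 x 44 x 40 mm, 91 mm tall in all, shackle 38 mm wide. Origin at the centre of the body's underside. To be left as it hangs.
- lock_b: Small brass padlock hanging on hook_b, equal to lock_a. To be left as it hangs.
- shade: White bowl-shaped lamp shade standing open side up, 100 mm across, 48 mm high; origin at the centre of its underside. Not part of the job.
- pliers: Pliers lying flat at the far side, about 210 mm long (x, jaws to +x), 64 mm wide, 20 mm high. Not part of the job.
- screwdriver: Screwdriver 200 mm long lying at the left, along its x. Not part of the job.
Mind the look-alikes: they are no part of the job. Leave any pink or purple look-alike of the padlock alone.

How it is judged:
By the outcome, as a careful person would: the job done as asked, in the order asked, and still so for the second after the job is handed in, with the robot touching nothing.
It also fails if it takes over 72 s, if anything falls off the work surface, if the arm or the gripper's body presses on something with over 40 N, if the wrist force passes 120 N, or if a joint passes its speed limit or range.

## Working session

There is one attempt and no reset: what is moved stays moved. The work goes in short steps, Python scripts to look and compute and a tool call to move; the robot and the scene stay as the last step left them, time stands still between calls to the robot, and variables do not carry over. Pictures are saved under pics/ and viewed, and the job is handed in when it is done.

Besides the shell and the picture viewer there is one more tool, called in YAML: its name, and indented under it one key for each argument. apply_moves: Moves the arm, as the interface text tells. Its arguments: {"type":"object","properties":{"plan":{"type":"array"},"claw":{"type":"number"},"force":{"type":"number"}},"required":["plan"]}

```bash
mkdir -p pics; cat > h.py <<'E'
import numpy as np,cv2
from station import bot
def snap(n,tag):
    im,d=bot.get_image(n); cv2.imwrite(f'pics/{tag}.png',im[:,:,::-1]); np.savez(f'pics/{tag}.npz',im=im,d=d); return im,d
def pts(n,d):
    p=bot.camera_params(n);K=np.array(p['intrinsics']);R=np.array(p['R']);t=np.array(p['t'])
    v,u=np.mgrid[0:d.shape[0],0:d.shape[1]]
    c=np.stack([(u-K[0,2])/K[0,0]*d,(v-K[1,2])/K[1,1]*d,d],-1)
    return (c-t)@R
def ray(n,u,v,z):
    p=bot.camera_params(n);K=np.array(p['intrinsics']);R=np.array(p['R']);t=np.array(p['t'])
    o=-R.T@t; r=R.T@np.linalg.inv(K)@np.array([u,v,1.]); return o+r*(z-o[2])/r[2]
def proj(n,X):
    p=bot.camera_params(n);K=np.array(p['intrinsics']);c=np.array(p['R'])@X+np.array(p['t']);c=K@c;return c[:2]/c[2]
E
python3 - <<'E'
from h import *
for n in('top','side'):
    snap(n,n+'0'); p=bot.camera_params(n); print(n,np.round(p['intrinsics'],1).tolist(),np.round(-np.array(p['R']).T@np.array(p['t']),3),np.round(p['R'],2).tolist())
s=bot.observe(); print(s)
E
```

```text
top [[411.8, 0.0, 313.8], [0.0, 411.8, 199.0], [0.0, 0.0, 1.0]] [0.365 0.044 1.112] [[-0.11, -0.99, -0.0], [-0.97, 0.1, -0.22], [0.22, -0.02, -0.97]]
side [[432.7, 0.0, 327.2], [0.0, 432.7, 203.2], [0.0, 0.0, 1.0]] [-0.16  -0.764  1.015] [[0.73, -0.68, -0.01], [-0.44, -0.46, -0.77], [0.52, 0.57, -0.63]]
{'t': 0.1, 'joint_pos': array([ 1.0530772 ,  0.38414907,  0.01642042,  1.37106244, -0.00626098,
        1.38817654, -0.04648054]), 'qvel': array([-6.43296454e-05, -3.31029481e-04, -1.03938816e-04, -2.07755153e-03,
        5.57025182e-04,  1.22604554e-03,  2.15312081e-04]), 'tau': array([ 4.10869325e-03, -6.29124928e+01,  8.48168638e-01, -3.72756922e+01,
        1.68617751e-02,  1.04630485e-02, -1.00666040e-05]), 'ee_pos': array([ 0.27436238, -0.56105951,  0.23037629]), 'tool_rot': array([ 3.14151280e+00,  1.74318844e-03, -1.11592945e+00]), 'force': array([-0.39833412,  1.10986214, -0.02562423]), 'torque': array([ 0.04034371, -0.03799075, -0.00259062]), 'finger_gap': 0.9979811633114009}
```

```bash
ls
```

```text
h.py
pics
```

View pics/top0.png

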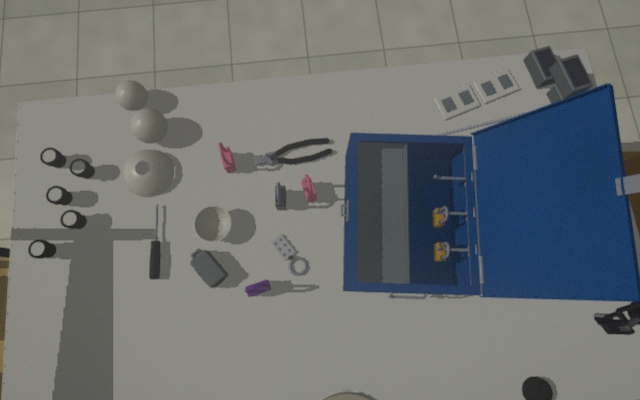

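View pics/side0.png

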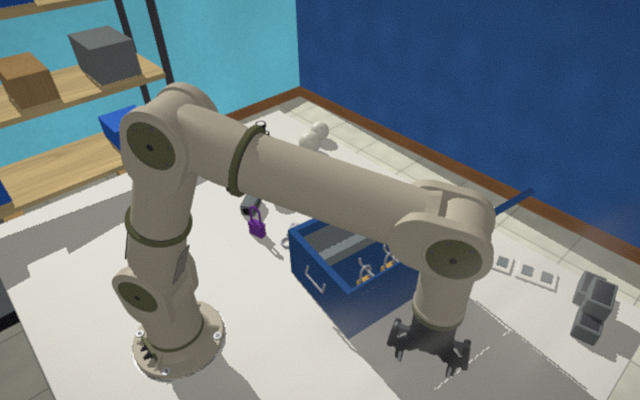

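```bash
python3 - <<'E'
import cv2
im=cv2.imread('pics/top0.png')
cv2.imwrite('pics/c1.png',cv2.resize(im[140:310,180:350],None,fx=4.5,fy=3.5,interpolation=cv2.INTER_CUBIC)[:600])
cv2.imwrite('pics/c2.png',cv2.resize(im[120:305,335:500],None,fx=3.2,fy=3.2,interpolation=cv2.INTER_CUBIC))
E
```

```text
(no output)
```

View pics/c1.png

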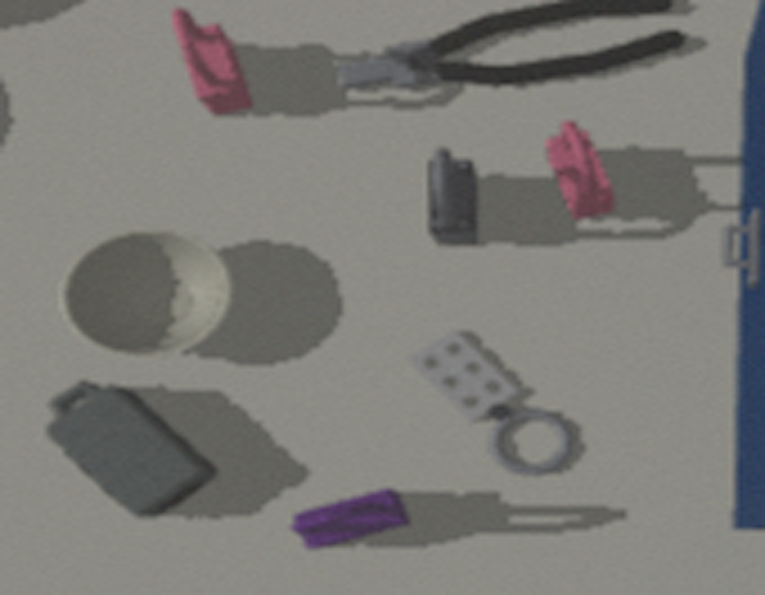

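View pics/c2.png

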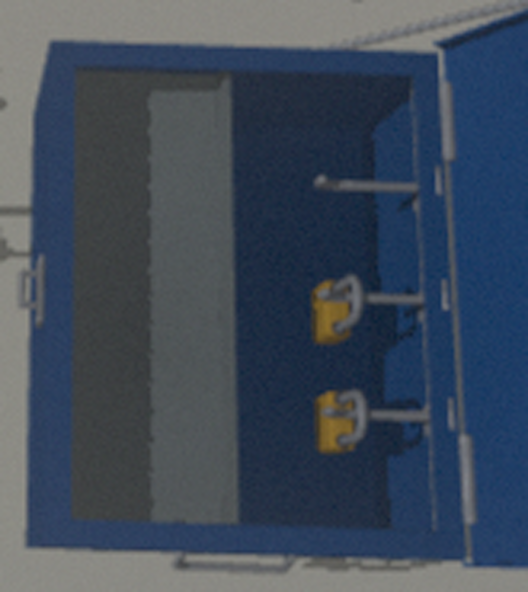

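```bash
python3 - <<'E'
from h import *
z=np.load('pics/top0.npz');im,d=z['im'],z['d'];P=pts('top',d)
hsv=cv2.cvtColor(im,cv2.COLOR_RGB2HSV)
print('table z',np.median(P[320:380,150:300,2]))
blue=(hsv[...,0]>100)&(hsv[...,0]<130)&(hsv[...,1]>120)
m=blue&(abs(P[...,2]-.185)<.006); m[:,480:]=0
print(m.sum(),np.median(P[m][:,2]))
q=P[m][:,:2].astype(np.float32); r=cv2.minAreaRect(q); print('rim',r, cv2.boxPoints(r))
def blob(box,cond,name):
    u0,v0,u1,v1=box; s=np.zeros(d.shape,bool); s[v0:v1,u0:u1]=1
    mm=s&cond&(d>0); X=P[mm]; r=cv2.minAreaRect(X[:,:2].astype(np.float32)); print(name,mm.sum(),np.round(np.percentile(X[:,2],[5,50,99]),4),np.round(r[0],4),np.round(r[1],4),r[2]); return X
z=P[...,2]
blob((190,245,230,290),z>.035,'plug top')
blob((270,232,312,278),(z>.004)&(z<.02),'hasp')
X=blob((272,178,290,212),z>.02,'padlock all')
blob((272,178,290,212),(z>.04)&(z<.06),'padlock body')
blob((272,178,290,212),z>.105,'padlock top')
blob((300,170,320,210),z>.01,'pink'); blob((215,140,240,175),z>.01,'pink2');blob((240,275,275,300),z>.01,'purple')
blob((190,205,235,242),z>.01,'shade')
blob((255,135,335,170),z>.01,'pliers')
# hook
X=blob((430,170,472,185),(z>.15)&(z<.19),'hook'); print(np.round(X[::6],3)[:25])
E
```

```text
table z 0.00018059144768754415
4089 0.18558423755993744
rim ((0.5269801616668701, -0.2044396996498108), (0.30189552903175354, 0.36997532844543457), 82.11957550048828) [[ 0.32304358 -0.32859904]
 [ 0.689525   -0.3793249 ]
 [ 0.73091674 -0.08028036]
 [ 0.36443532 -0.02955449]]
plug top 728 [0.0409 0.0464 0.0513] [0.4611 0.3149] [0.1026 0.0528] 35.555213928222656
hasp 465 [0.0045 0.0079 0.0131] [0.4737 0.0951] [0.1092 0.117 ] 87.45668029785156
padlock all 241 [0.0357 0.052  0.1228] [0.6249 0.1088] [0.0256 0.0558] 84.06635284423828
padlock body 146 [0.0475 0.051  0.058 ] [0.625 0.109] [0.0242 0.0559] 84.9855728149414
padlock top 55 [0.1068 0.118  0.1235] [0.6229 0.1092] [0.0077 0.0425] 84.41963958740234
pink 253 [0.0162 0.051  0.1227] [0.6377 0.0314] [0.0563 0.0258] 11.802582740783691
pink2 287 [0.0155 0.0515 0.1228] [0.7474 0.2453] [0.0565 0.0262] 8.633687019348145
purple 265 [0.0279 0.0508 0.1224] [0.3934 0.1873] [0.0261 0.0561] 13.233917236328125
shade 875 [0.0113 0.0272 0.0521] [0.5713 0.2918] [0.0974 0.0939] 83.8572998046875
pliers 785 [0.011  0.0153 0.0207] [0.7526 0.0644] [0.0623 0.2153] 6.202826499938965
hook 204 [0.165  0.1808 0.1889] [ 0.5899 -0.3089] [0.043  0.0862] 8.169085502624512
[[ 0.617 -0.349  0.152]
 [ 0.607 -0.348  0.187]
 [ 0.605 -0.344  0.184]
 [ 0.603 -0.341  0.187]
 [ 0.601 -0.338  0.186]
 [ 0.599 -0.336  0.183]
 [ 0.597 -0.349  0.187]
 [ 0.595 -0.341  0.188]
 [ 0.603 -0.267  0.18 ]
 [ 0.593 -0.344  0.185]
 [ 0.6   -0.269  0.18 ]
 [ 0.601 -0.287  0.169]
 [ 0.599 -0.3    0.171]
 [ 0.599 -0.316  0.167]
 [ 0.591 -0.341  0.186]
 [ 0.599 -0.267  0.178]
 [ 0.599 -0.284  0.169]
 [ 0.597 -0.297  0.171]
 [ 0.596 -0.312  0.17 ]
 [ 0.595 -0.327  0.167]
 [ 0.59  -0.335  0.183]
 [ 0.588 -0.348  0.186]
 [ 0.597 -0.281  0.168]
 [ 0.596 -0.296  0.166]
 [ 0.594 -0.309  0.169]]
```

```bash
python3 - <<'E'
from h import *
z0=np.load('pics/top0.npz');im,d=z0['im'],z0['d'];P=pts('top',d);z=P[...,2]
hsv=cv2.cvtColor(im,cv2.COLOR_RGB2HSV)
# cabinet edges
blue=(hsv[...,0]>100)&(hsv[...,0]<130)&(hsv[...,1]>120)
m=blue&(abs(z-.1855)<.004); 
# end edges & front edge: per-slice extremes
Q=P[m];
c=np.array([.5278,-.1985]);a=np.radians(-97.9)
for it in range(3):
    R=np.array([[np.cos(a),-np.sin(a)],[np.sin(a),np.cos(a)]]); L=(Q[:,:2]-c)@R
    ys=np.arange(-.15,.15,.01); f=[(L[(abs(L[:,1]-y)<.004)&(L[:,0]<-.1),0].min(),y) for y in ys]
    f=np.array(f);k=np.polyfit(f[:,1],f[:,0],1)
    xs=np.arange(-.1,.1,.01); e=[]
    for x in xs:
        s=L[abs(L[:,0]-x)<.004,1]
        s=s[abs(s)<.2]
        e.append((s.min(),s.max()))
    e=np.array(e);k1=np.polyfit(xs,e[:,0],1);k2=np.polyfit(xs,e[:,1],1)
    print('front x',k,'ends',k1,k2)
    a+=(-k[0]+k1[0]+k2[0])/3
    c=c+R@np.array([k[1]+.145,(k1[1]+k2[1])/2])
    print(c,np.degrees(a))
# hasp
s=np.zeros(d.shape,bool);s[232:278,268:312]=1
mm=s&(z>.004)&(z<.02);X=P[mm][:,:2]
S=hsv[mm]; print('n',len(X))
mu=X.mean(0);U,_,V=np.linalg.svd(X-mu);ax=V[0]; 
if ax@[1,1]<0: ax=-ax
t=(X-mu)@ax;n=np.array([-ax[1],ax[0]]);w=(X-mu)@n
print('axis deg',np.degrees(np.arctan2(ax[1],ax[0])),t.min(),t.max(),w.min(),w.max())
for b in np.arange(-.06,.07,.01):
    q=w[abs(t-b)<.005]; print(round(b,2),len(q),np.round((q.min(),q.max(),q.mean()),4) if len(q) else '')
org=mu+ax*(t.max()-.060); print('mu',mu,'origin from tab end',org,'from ring end',mu+ax*(t.min()+.0615))
# plug
s=np.zeros(d.shape,bool);s[245:292,188:232]=1
mm=s&(z>.0435);X=P[mm][:,:2];mu=X.mean(0);r=cv2.minAreaRect(X.astype(np.float32));print(r)
for ang in (r[2],):
    u=np.array([np.cos(np.radians(ang)),np.sin(np.radians(ang))]);n=np.array([-u[1],u[0]])
    t=(X-mu)@u;w=(X-mu)@n
    for b in np.arange(-.06,.07,.01):
        q=w[abs(t-b)<.005]; print(round(b,2),len(q),np.round((q.min(),q.max()),4) if len(q) else '')
    print(mu,t.min(),t.max())
E
```

```text
front x [ 0.0029974 -0.1437336] ends [-0.0035982  -0.18401109] [0.0015773  0.18168016]
[ 0.52647153 -0.19959419] -97.99584242342259
front x [ 0.00132382 -0.14499361] ends [ 0.00024134 -0.18291457] [0.00294975 0.18309195]
[ 0.52655847 -0.19961286] -97.96018031862374
front x [ 0.00194453 -0.14499961] ends [-0.00031699 -0.1829959 ] [0.00087258 0.18293849]
[ 0.52652999 -0.19960927] -97.9867070215169
n 472
axis deg 33.23940109873651 -0.06742316872695141 0.07991874051655279 -0.07186763929071248 0.06623963181167207
-0.06 40 [-0.0216  0.0194  0.0003]
-0.05 27 [-0.0399  0.0243  0.0015]
-0.04 24 [-0.0429  0.0248 -0.0053]
-0.03 32 [-0.0602  0.0542  0.0021]
-0.02 31 [-0.0143  0.0608  0.0021]
-0.01 36 [-0.0607  0.0417 -0.0003]
0.0 44 [-0.0562  0.0662  0.    ]
0.01 55 [-0.0719  0.0586 -0.0003]
0.02 41 [-0.0361  0.0489  0.0003]
0.03 53 [-0.0564  0.044  -0.0012]
0.04 37 [-0.0263  0.0176 -0.0007]
0.05 44 [-0.0317  0.0255  0.0005]
0.06 2 [0.0005 0.0097 0.0051]
mu [0.47528593 0.10415799] origin from tab end [0.49194572 0.11507622] from ring end [0.47033186 0.10091128]
((0.4031517207622528, 0.20665554702281952), (0.32580822706222534, 0.0786147341132164), 63.183631896972656)
-0.06 0 
-0.05 0 
-0.04 11 [-0.0047  0.0095]
-0.03 50 [-0.0104  0.0296]
-0.02 79 [-0.014   0.0399]
-0.01 82 [-0.0212  0.0396]
0.0 80 [-0.024  0.033]
0.01 85 [-0.0306  0.0281]
0.02 78 [-0.0349  0.0211]
0.03 83 [-0.0387  0.0172]
0.04 54 [-0.0336  0.0133]
0.05 21 [-0.0155  0.0082]
0.06 0 
[0.45337848 0.3047197 ] -0.2730810839960845 0.05272713965669035
```

```bash
python3 - <<'E'
from h import *
z0=np.load('pics/top0.npz');im,d=z0['im'],z0['d'];P=pts('top',d);z=P[...,2]
def comp(mask,u,v,name,z1=None):
    n,l,st,_=cv2.connectedComponentsWithStats(mask.astype(np.uint8),connectivity=8)
    w=l[v-4:v+5,u-4:u+5];k=np.bincount(w[w>0]).argmax();mm=(l==k);X=P[mm][:,:2]
    r=cv2.minAreaRect(X.astype(np.float32));print(name,mm.sum(),np.round(r[0],4),np.round(r[1],4),round(r[2],1));return X,mm
def prof(X,ang):
    mu=X.mean(0);u=np.array([np.cos(np.radians(ang)),np.sin(np.radians(ang))]);n=np.array([-u[1],u[0]])
    t=(X-mu)@u;w=(X-mu)@n
    for b in np.arange(-.08,.081,.01):
        q=w[abs(t-b)<.005]
        if len(q): print(round(b,2),len(q),np.round((q.min(),q.max()),4))
    print('mu',mu,t.min(),t.max())
X,_=comp((z>.003)&(z<.02),284,248,'hasp');mu=X.mean(0);V=np.linalg.svd(X-mu)[2];print(np.degrees(np.arctan2(V[0][1],V[0][0])));
prof(X,np.degrees(np.arctan2(V[0][1],V[0][0])))
X,_=comp(z>.042,209,267,'plug');prof(X,35.5)
X,m=comp(z>.02,281,199,'padlock')
T=P[m];T=T[T[:,2]>.112][:,:2];mu=T.mean(0);V=np.linalg.svd(T-mu)[2];print('crown',mu,np.degrees(np.arctan2(V[0][1],V[0][0])),len(T))
r=np.radians(-97.98)
E
```

```text
hasp 460 [0.4689 0.1014] [0.1212 0.0497] 34.1
-147.11241805181345
-0.06 1 [0.0135 0.0135]
-0.05 49 [-0.0185  0.0199]
-0.04 39 [-0.0184  0.0191]
-0.03 43 [-0.018   0.0187]
-0.02 47 [-0.0183  0.0217]
-0.01 47 [-0.0173  0.0192]
-0.0 46 [-0.0218  0.0238]
0.01 28 [-0.0172  0.0205]
0.02 35 [-0.0187  0.0146]
0.03 33 [-0.0252  0.0217]
0.04 23 [-0.0243  0.0247]
0.05 28 [-0.0246  0.0222]
0.06 40 [-0.0188  0.0184]
0.07 1 [-0.0008 -0.0008]
mu [0.47407784 0.10363352] -0.05515541977853761 0.06613117790970083
plug 677 [0.4036 0.2075] [0.3276 0.0786] 63.2
-0.04 56 [-0.0251  0.0236]
-0.03 86 [-0.0246  0.0262]
-0.02 76 [-0.0253  0.0256]
-0.01 76 [-0.0241  0.026 ]
-0.0 75 [-0.0249  0.0261]
0.01 79 [-0.024   0.0261]
0.02 77 [-0.0255  0.0261]
0.03 79 [-0.0247  0.0253]
0.04 69 [-0.0238  0.0257]
0.05 2 [-0.0139  0.009 ]
mu [0.45488946 0.30943686] -0.22780002939912414 0.045594039588988146
padlock 243 [0.508  0.0886] [0.2979 0.0382] 10.1
crown [0.61270141 0.10664776] -166.2840116276837 44
```

apply_moves:
  plan:
    - {"slide":[0,0,-1],"delta_rot":[0,0,-0.98]}
    - {"slide":[0,0,-1],"delta_rot":[0,0,-0.98]}
    - {"slide":[0,0,-1],"delta_rot":[0,0,-0.98]}
    - {"slide":[0,0,-1],"delta_rot":[0,0,-0.98]}
    - {"slide":[0,0,-1],"delta_rot":[0,0,-0.98]}
    - {"slide":[0,0,-1],"delta_rot":[0,0,-0.98]}
    - {"slide":[0,0,-1],"delta_rot":[0,0,-0.98]}
    - {"slide":[0,0,-1],"delta_rot":[0,0,-0.98]}
    - {"slide":[0,0,-1],"delta_rot":[0,0,-0.98]}
    - {"slide":[0,0,-1],"delta_rot":[0,0,-0.98]}
  claw: 0

```text
t: 0.93
ee_pos: [0.2743, -0.5612, 0.4822]
tool_rot: [-3.141, 0.0, -0.085]
force: [0.0, -0.3, 0.3]
finger_gap: 0.994
```

apply_moves:
  plan:
    - {"slide":[0.4,-1,-0.1],"delta_rot":[0,0,0]}
    - {"slide":[0.4,-1,-0.1],"delta_rot":[0,0,0]}
    - {"slide":[0.4,-1,-0.1],"delta_rot":[0,0,0]}
    - {"slide":[0.4,-1,-0.1],"delta_rot":[0,0,0]}
    - {"slide":[0.4,-1,-0.1],"delta_rot":[0,0,0]}
    - {"slide":[0.4,-1,0],"delta_rot":[0,0,0]}
    - {"slide":[0.4,-1,0],"delta_rot":[0,0,0]}
    - {"slide":[0.4,-1,0],"delta_rot":[0,0,0]}
    - {"slide":[0.4,-1,0],"delta_rot":[0,0,0]}
    - {"slide":[0.4,-1,0],"delta_rot":[0,0,0]}

```text
t: 1.77
ee_pos: [0.3969, -0.3201, 0.4935]
tool_rot: [-3.141, 0.001, -0.09]
force: [0.1, -0.4, 0.2]
finger_gap: 0.999
```

apply_moves:
  plan:
    - {"slide":[0.4,-1,0],"delta_rot":[0,0,0]}
    - {"slide":[0.4,-1,0],"delta_rot":[0,0,0]}
    - {"slide":[0.4,-1,0],"delta_rot":[0,0,0]}
    - {"slide":[0.4,-1,0],"delta_rot":[0,0,0]}
    - {"slide":[0.4,-1,0],"delta_rot":[0,0,0]}
    - {"slide":[0.4,-1,0],"delta_rot":[0,0,0]}
    - {"slide":[0.4,-1,0],"delta_rot":[0,0,0]}
    - {"slide":[0.4,-1,0],"delta_rot":[0,0,0]}
    - {"slide":[0.4,-1,0.2],"delta_rot":[0,0,0]}
    - {"slide":[0.4,-1,0.2],"delta_rot":[0,0,0]}

```text
t: 2.6
ee_pos: [0.519, -0.0802, 0.4836]
tool_rot: [-3.142, 0.0, -0.09]
force: [0.8, 0.5, 0.4]
finger_gap: 0.999
```

apply_moves:
  plan:
    - {"slide":[0.44,-0.98,0.8],"delta_rot":[0,0,0]}
    - {"slide":[0.44,-0.98,0.8],"delta_rot":[0,0,0]}
    - {"slide":[0.44,-0.98,0.8],"delta_rot":[0,0,0]}
    - {"slide":[0.44,-0.98,0.8],"delta_rot":[0,0,0]}
    - {"slide":[0.44,-0.98,0.8],"delta_rot":[0,0,0]}
    - {"slide":[0.44,-0.98,0.8],"delta_rot":[0,0,0]}
    - {"slide":[0.44,-0.98,0.8],"delta_rot":[0,0,0]}
    - {"slide":[0.44,-0.98,0.8],"delta_rot":[0,0,0]}
    - {"slide":[0,0,0],"delta_rot":[0,0,0]}
    - {"slide":[0,0,0],"delta_rot":[0,0,0]}

```text
t: 3.43
ee_pos: [0.6231, 0.1076, 0.3211]
tool_rot: [3.141, 0.005, -0.086]
force: [-0.8, 0.0, 0.3]
finger_gap: 0.999
```

```bash
cat >> h.py <<'E'
def go(x,y,z,yawdeg=None):
    s=bot.observe();p=np.array(s['ee_pos']);r=s['tool_rot']
    from scipy.spatial.transform import Rotation as Ro
    R=Ro.from_euler('xyz',r).as_matrix(); dl=R.T@(np.array([x,y,z])-p)/.025
    print('pose',np.round(p,4),np.round(np.degrees(r),2),'slide units',np.round(dl,3))
    if yawdeg is not None:
        Rt=Ro.from_euler('xyz',[np.pi,0,np.radians(yawdeg)]).as_matrix()
        rv=Ro.from_matrix(R.T@Rt).as_rotvec(); print('rot units',np.round(np.degrees(rv)/6,3))
E
python3 - <<'E'
from h import *
go(.624,.109,.066,-5.2)
for n in('top','side'): snap(n,n+'1')
E
```

```text
pose [0.6231 0.1076 0.3211] [179.98   0.27  -4.95] slide units [ 0.081 -0.061 10.206]
rot units [0.003 0.046 0.042]
```

View pics/side1.png

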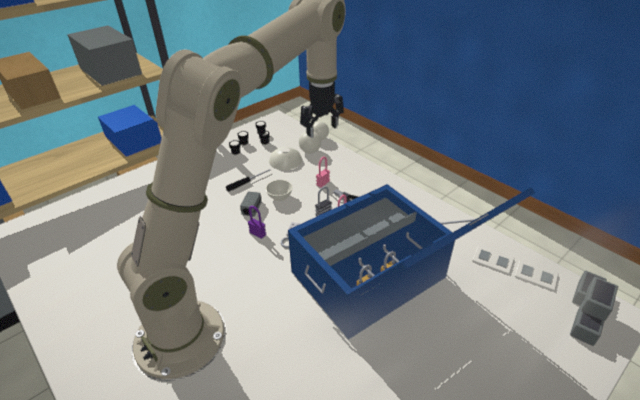

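View pics/top1.png

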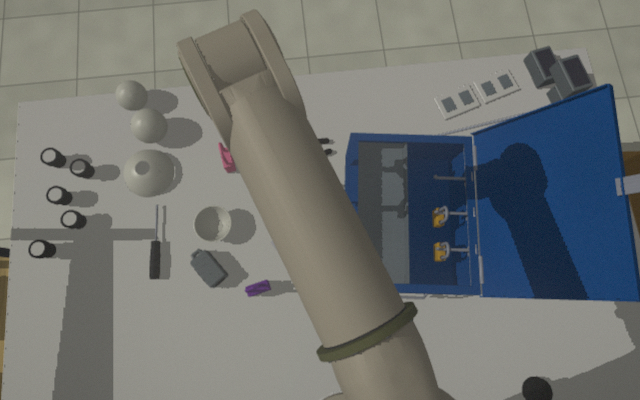

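```bash
python3 - <<'E'
from h import *
im=cv2.imread('pics/side1.png')
a=np.radians(-97.98);R=np.array([[np.cos(a),-np.sin(a)],[np.sin(a),np.cos(a)]]);c=np.array([.5265,-.1996])
def cab(x,y,z): return np.r_[c+R@[x/1e3,y/1e3],z/1e3]
pk=np.radians(-5.2);py=np.array([np.cos(pk),np.sin(pk)]);pc=np.array([.6245,.109])
def pd(y,z): return np.r_[pc+py*y/1e3,z/1e3]
S=6;u0,v0=300,180;cr=cv2.resize(im[v0:v0+90,u0:u0+125],None,fx=S,fy=S,interpolation=cv2.INTER_CUBIC)
for X in [pd(0,122),pd(28,50),pd(-28,50),cab(57,85,182.5),cab(82,85,165),cab(142,85,165),cab(-145,185,185),cab(-145,-185,185),cab(126,166,185),cab(-126,166,185)]:
    p=proj('side',X);q=(p-[u0,v0]+.5)*S;cv2.circle(cr,tuple(int(i) for i in q),3,(0,255,255),-1)
cv2.imwrite('pics/c3.png',cr)
E
```

```text
(no output)
```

View pics/c3.png

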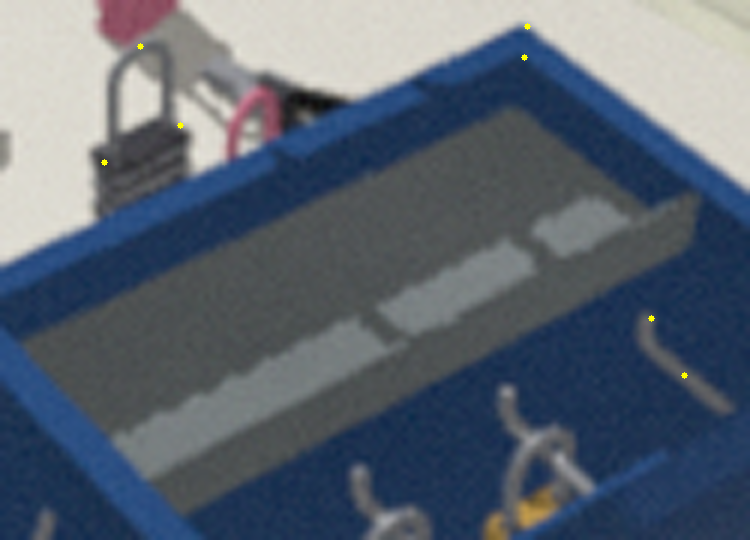

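apply_moves:
  plan:
    - {"slide":[0.08,-0.06,1],"delta_rot":[0,0.05,0.04]}
    - {"slide":[0,0,1],"delta_rot":[0,0,0]}
    - {"slide":[0,0,1],"delta_rot":[0,0,0]}
    - {"slide":[0,0,1],"delta_rot":[0,0,0]}
    - {"slide":[0,0,1],"delta_rot":[0,0,0]}
    - {"slide":[0,0,1],"delta_rot":[0,0,0]}
    - {"slide":[0,0,1],"delta_rot":[0,0,0]}
    - {"slide":[0,0,1],"delta_rot":[0,0,0]}
    - {"slide":[0,0,1],"delta_rot":[0,0,0]}
    - {"slide":[0,0,0.5],"delta_rot":[0,0,0]}

```text
t: 4.37
ee_pos: [0.6264, 0.1049, 0.0845]
tool_rot: [3.14, -0.004, -0.096]
force: [-0.5, 0.3, -0.4]
finger_gap: 1.0
```

apply_moves:
  plan:
    - {"slide":[0,0,0.5],"delta_rot":[0,0,0]}
    - {"slide":[0,0,0.2],"delta_rot":[0,0,0]}
    - {"slide":[0,0,0],"delta_rot":[0,0,0]}

```text
t: 4.62
ee_pos: [0.6271, 0.1066, 0.0687]
tool_rot: [3.141, -0.005, -0.095]
force: [-0.1, 0.2, 0.7]
finger_gap: 1.0
```

```bash
python3 - <<'E'
from h import *
go(.624,.109,.066,-5.2)
snap('side','side2'); im=cv2.imread('pics/side2.png')
cv2.imwrite('pics/c4.png',cv2.resize(im[120:245,260:400],None,fx=5,fy=4.5,interpolation=cv2.INTER_CUBIC))
E
```

```text
pose [0.6271 0.1066 0.0687] [179.99  -0.28  -5.42] slide units [-0.134 -0.083  0.107]
rot units [ 0.002 -0.047 -0.037]
```

View pics/c4.png

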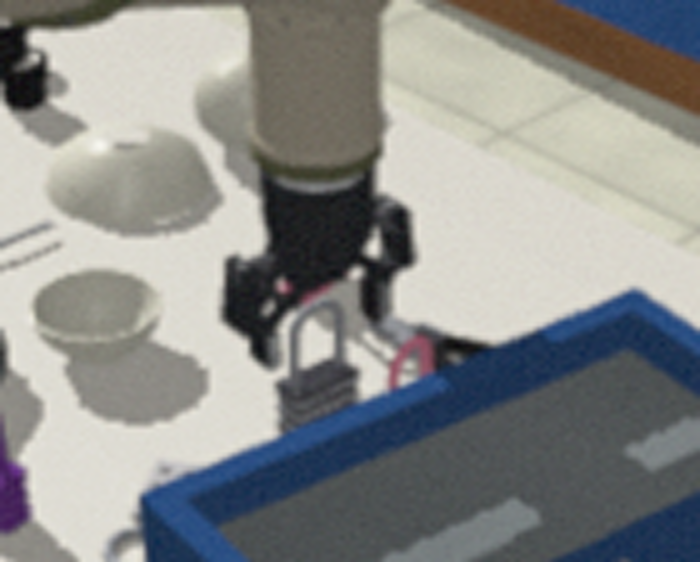

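apply_moves:
  plan:
    - {"slide":[-0.13,-0.08,0.1],"delta_rot":[0,-0.04,0]}
    - {"slide":[0,0,0],"delta_rot":[0,0,0]}
    - {"slide":[0,0,0],"delta_rot":[0,0,0]}

```text
t: 4.92
ee_pos: [0.6244, 0.11, 0.0672]
tool_rot: [-3.141, -0.002, -0.093]
force: [-0.1, -0.1, -0.0]
finger_gap: 1.0
```

apply_moves:
  plan:
    - {"slide":[0,0,0],"delta_rot":[0,0,0]}
    - {"slide":[0,0,0],"delta_rot":[0,0,0]}
    - {"slide":[0,0,0],"delta_rot":[0,0,0]}
    - {"slide":[0,0,0],"delta_rot":[0,0,0]}
    - {"slide":[0,0,0],"delta_rot":[0,0,0]}
    - {"slide":[0,0,0],"delta_rot":[0,0,0]}
    - {"slide":[0,0,0],"delta_rot":[0,0,0]}
    - {"slide":[0,0,0],"delta_rot":[0,0,0]}
  claw: 1
  force: 50

```text
t: 5.58
ee_pos: [0.6243, 0.1095, 0.0668]
tool_rot: [-3.141, -0.002, -0.094]
force: [-0.4, -0.5, 4.8]
finger_gap: 0.544
```

apply_moves:
  plan:
    - {"slide":[0,0,-0.5],"delta_rot":[0,0,0]}
    - {"slide":[0,0,-0.8],"delta_rot":[0,0,0]}
    - {"slide":[0,0,-1],"delta_rot":[0,0,0]}
    - {"slide":[0,0,-1],"delta_rot":[0,0,0]}
    - {"slide":[0,0,-1],"delta_rot":[0,0,0]}
    - {"slide":[0,0,-1],"delta_rot":[0,0,0]}
    - {"slide":[0,0,-1],"delta_rot":[0,0,0]}
    - {"slide":[0,0,-1],"delta_rot":[0,0,0]}
    - {"slide":[0,0,-1],"delta_rot":[0,0,0]}
    - {"slide":[0,0,-0.6],"delta_rot":[0,0,0]}

```text
t: 6.42
ee_pos: [0.6239, 0.1097, 0.292]
tool_rot: [-3.141, -0.003, -0.094]
force: [0.9, 0.7, -3.3]
finger_gap: 0.544
```

```bash
cat >> h.py <<'E'
_a=np.radians(-97.98);_R=np.array([[np.cos(_a),-np.sin(_a)],[np.sin(_a),np.cos(_a)]]);_c=np.array([.5265,-.1996])
def cab(x,y,z): return np.r_[_c+_R@[x/1e3,y/1e3],z/1e3]
E
python3 - <<'E'
from h import *
X=cab(28,85,290);print(X);go(*X,-7.98)
X=cab(78,85,0);print(X)
snap('side','side3'); im=cv2.imread('pics/side3.png')
cv2.imwrite('pics/c5.png',cv2.resize(im[60:245,260:420],None,fx=3.2,fy=3.2,interpolation=cv2.INTER_CUBIC))
E
```

```text
[ 0.60678974 -0.2391292   0.29      ]
pose [0.6239 0.1097 0.292 ] [-179.95   -0.18   -5.37] slide units [ 0.626 13.954  0.069]
rot units [-0.009 -0.029  0.435]
[ 0.59984837 -0.28864502  0.        ]
```

View pics/c5.png

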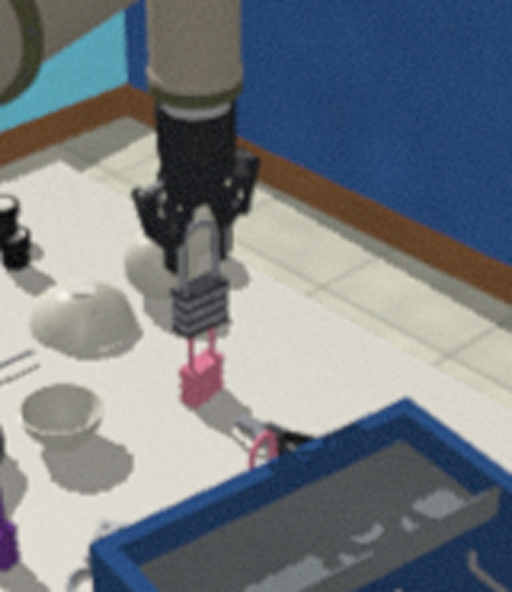

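apply_moves:
  plan:
    - {"slide":[0.06,0.5,0],"delta_rot":[0,0,0.1]}
    - {"slide":[0.06,0.8,0],"delta_rot":[0,0,0.1]}
    - {"slide":[0.06,1,0],"delta_rot":[0,0,0.1]}
    - {"slide":[0.06,1,0],"delta_rot":[0,0,0.1]}
    - {"slide":[0.06,1,0],"delta_rot":[0,0,0]}
    - {"slide":[0.06,1,0],"delta_rot":[0,0,0]}
    - {"slide":[0.06,1,0],"delta_rot":[0,0,0]}
    - {"slide":[0.06,1,0],"delta_rot":[0,0,0]}
    - {"slide":[0.06,1,0],"delta_rot":[0,0,0]}
    - {"slide":[0.06,1,0],"delta_rot":[0,0,0]}

```text
t: 7.3
ee_pos: [0.6077, -0.1254, 0.2865]
tool_rot: [3.141, 0.003, -0.137]
force: [0.8, -0.6, -2.5]
finger_gap: 0.543
```

apply_moves:
  plan:
    - {"slide":[0,1,0],"delta_rot":[0,0,0]}
    - {"slide":[0,1,0],"delta_rot":[0,0,0]}
    - {"slide":[0,1,0],"delta_rot":[0,0,0]}
    - {"slide":[0,0.8,0],"delta_rot":[0,0,0]}
    - {"slide":[0,0.5,0],"delta_rot":[0,0,0]}
    - {"slide":[0,0,0],"delta_rot":[0,0,0]}
    - {"slide":[0,0,0],"delta_rot":[0,0,0]}

```text
t: 7.88
ee_pos: [0.5939, -0.2301, 0.2874]
tool_rot: [-3.141, 0.001, -0.137]
force: [-0.2, 0.6, -2.4]
finger_gap: 0.545
```

```bash
python3 - <<'E'
from h import *
X=cab(28,85,144);go(*X,-7.98)
for n in('top','side'):
    snap(n,n+'4'); im=cv2.imread(f'pics/{n}4.png')
    cr=im[60:260,300:520]
    cv2.imwrite(f'pics/c6{n}.png',cv2.resize(cr,None,fx=2.9,fy=2.9,interpolation=cv2.INTER_CUBIC))
E
```

```text
pose [ 0.5939 -0.2301  0.2874] [-1.7995e+02  7.0000e-02 -7.8800e+00] slide units [0.568 0.294 5.734]
rot units [-0.009  0.011  0.017]
```

View pics/c6top.png

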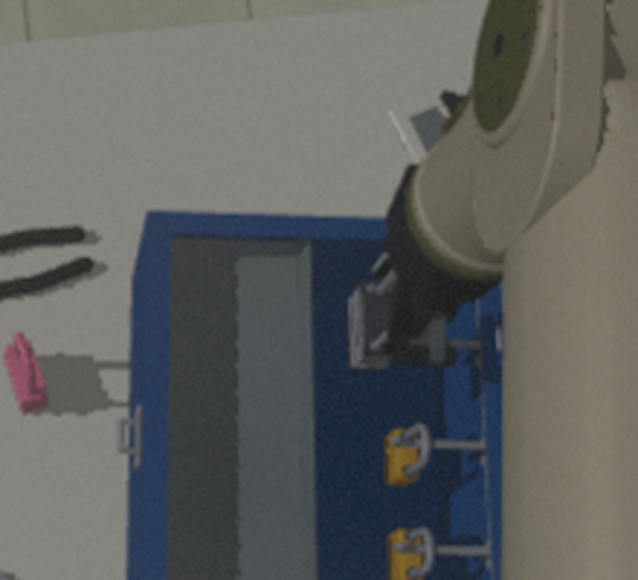

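View pics/c6side.png

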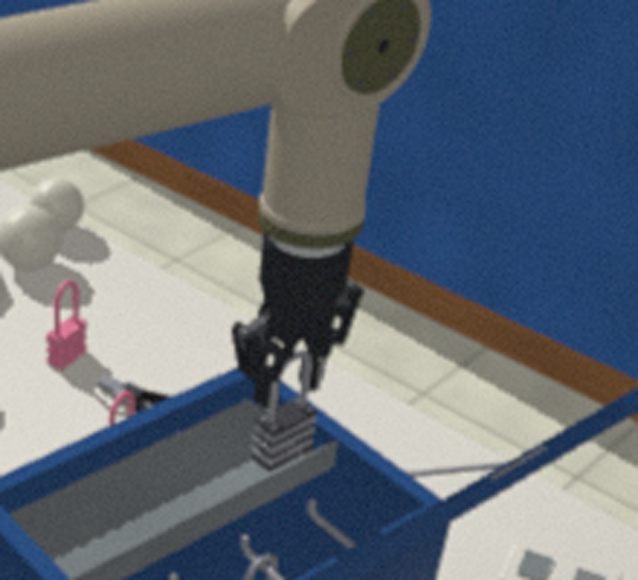

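apply_moves:
  plan:
    - {"slide":[0.3,0.15,0],"delta_rot":[0,0,0]}
    - {"slide":[0.27,0.14,0],"delta_rot":[0,0,0]}
    - {"slide":[0,0,0],"delta_rot":[0,0,0]}
    - {"slide":[0,0,0.5],"delta_rot":[0,0,0]}
    - {"slide":[0,0,0.8],"delta_rot":[0,0,0]}
    - {"slide":[0,0,0.8],"delta_rot":[0,0,0]}
    - {"slide":[0,0,0.5],"delta_rot":[0,0,0]}
    - {"slide":[0,0,0],"delta_rot":[0,0,0]}
    - {"slide":[0,0,0],"delta_rot":[0,0,0]}

```text
t: 8.73
ee_pos: [0.6075, -0.2379, 0.2233]
tool_rot: [-3.141, 0.001, -0.135]
force: [0.8, 1.0, -2.7]
finger_gap: 0.545
```

```bash
python3 - <<'E'
from h import *
X=cab(28,85,146);go(*X,-7.98)
for n in('top','side'):
    snap(n,n+'5'); im=cv2.imread(f'pics/{n}5.png')
    cr=im[130:210,410:510] if n=='top' else im[140:250,360:470]
    cv2.imwrite(f'pics/c7{n}.png',cv2.resize(cr,None,fx=5.4,fy=5.4,interpolation=cv2.INTER_CUBIC))
E
```

```text
pose [ 0.6075 -0.2379  0.2233] [-1.7996e+02  3.0000e-02 -7.7300e+00] slide units [-0.022  0.056  3.093]
rot units [-0.007  0.005  0.042]
```

View pics/c7top.png

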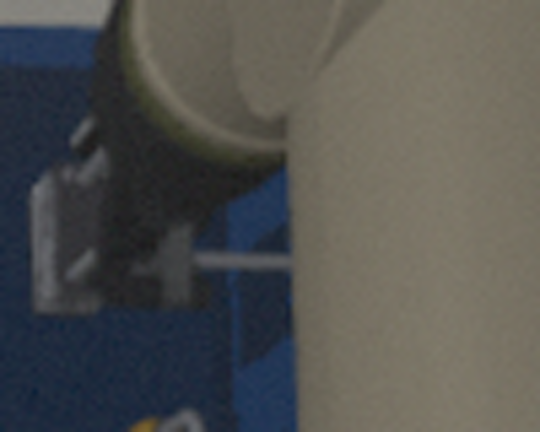

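View pics/c7side.png

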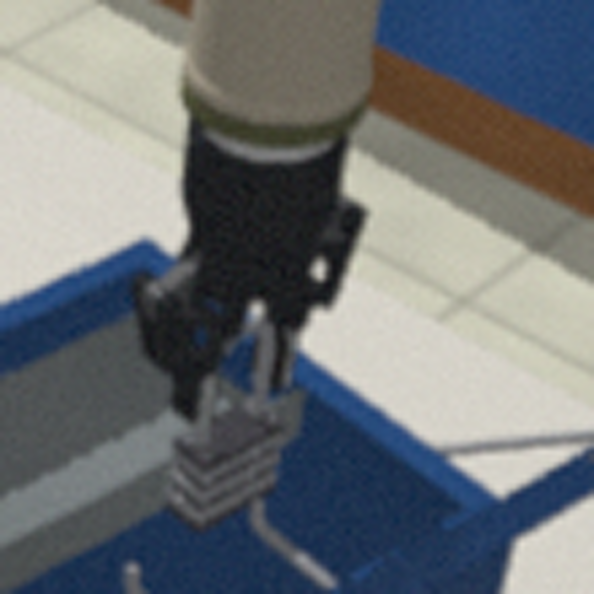

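apply_moves:
  plan:
    - {"slide":[0,0.05,0.5],"delta_rot":[0,0,0]}
    - {"slide":[0,0,0.7],"delta_rot":[0,0,0]}
    - {"slide":[0,0,0.7],"delta_rot":[0,0,0]}
    - {"slide":[0,0,0.7],"delta_rot":[0,0,0]}
    - {"slide":[0,0,0.4],"delta_rot":[0,0,0]}
    - {"slide":[0,0,0],"delta_rot":[0,0,0]}
    - {"slide":[0,0,0],"delta_rot":[0,0,0]}

```text
t: 9.42
ee_pos: [0.6077, -0.2398, 0.1488]
tool_rot: [-3.141, -0.001, -0.136]
force: [0.4, -1.1, -2.4]
finger_gap: 0.547
```

```bash
python3 - <<'E'
from h import *
X=cab(80,85,146);go(*X,-7.98)
for n in('side',):
    im,d=snap(n,n+'6'); im=cv2.imread(f'pics/{n}6.png')
    cr=im[140:250,360:470].copy()
    cr=cv2.resize(cr,None,fx=5.4,fy=5.4,interpolation=cv2.INTER_CUBIC)
    for X in [cab(57,85,182.5),cab(28,85,146-67+114)]:
        q=(proj(n,X)-[360,140]+.5)*5.4;cv2.circle(cr,tuple(int(i) for i in q),3,(0,255,255),-1)
    cv2.imwrite(f'pics/c8{n}.png',cr)
E
```

```text
pose [ 0.6077 -0.2398  0.1488] [-1.7998e+02 -4.0000e-02 -7.7800e+00] slide units [-0.047  2.056  0.111]
rot units [-0.003 -0.006  0.033]
```

View pics/c8side.png

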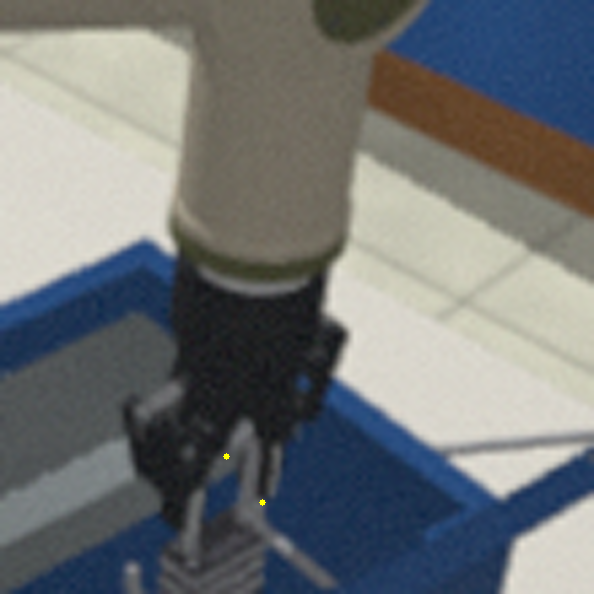

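apply_moves:
  plan:
    - {"slide":[0,0.3,0],"delta_rot":[0,0,0.03]}
    - {"slide":[-0.04,0.4,0],"delta_rot":[0,0,0]}
    - {"slide":[0,0.4,0],"delta_rot":[0,0,0]}
    - {"slide":[0,0.4,0],"delta_rot":[0,0,0]}
    - {"slide":[0,0.4,0],"delta_rot":[0,0,0]}
    - {"slide":[0,0.16,0],"delta_rot":[0,0,0]}
    - {"slide":[0,0,0],"delta_rot":[0,0,0]}
    - {"slide":[0,0,0],"delta_rot":[0,0,0]}

```text
t: 10.13
ee_pos: [0.5995, -0.2909, 0.1486]
tool_rot: [-3.141, -0.001, -0.14]
force: [1.2, 1.3, -3.5]
finger_gap: 0.544
```

```bash
python3 - <<'E'
from h import *
X=cab(80,85,121.5);go(*X,-7.98)
for n in('side',):
    im,d=snap(n,n+'7'); im=cv2.imread(f'pics/{n}7.png')
    cr=im[140:250,360:470].copy()
    cr=cv2.resize(cr,None,fx=5.4,fy=5.4,interpolation=cv2.INTER_CUBIC)
    cv2.imwrite(f'pics/c9{n}.png',cr)
E
```

```text
pose [ 0.5995 -0.2909  0.1486] [-1.7997e+02 -5.0000e-02 -8.0000e+00] slide units [-0.    -0.011  1.085]
rot units [-0.005 -0.008 -0.003]
```

View pics/c9side.png

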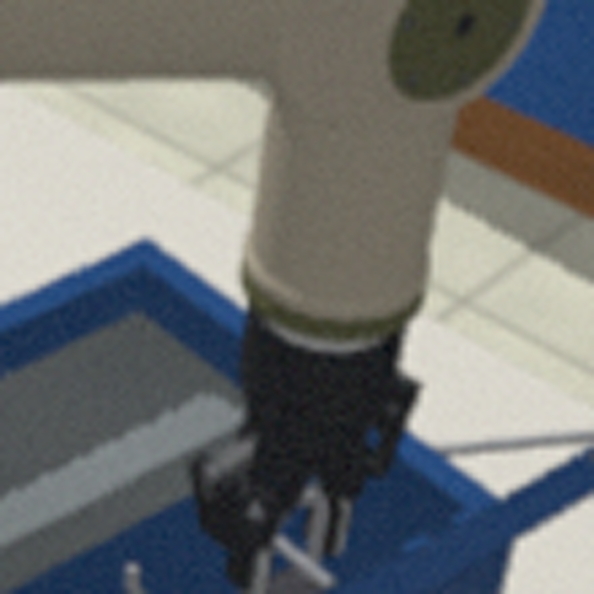

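apply_moves:
  plan:
    - {"slide":[0,0,0.3],"delta_rot":[0,0,0]}
    - {"slide":[0,0,0.4],"delta_rot":[0,0,0]}
    - {"slide":[0,0,0.2],"delta_rot":[0,0,0]}
    - {"slide":[0,0,0],"delta_rot":[0,0,0]}
    - {"slide":[0,0,0],"delta_rot":[0,0,0]}

```text
t: 10.6
ee_pos: [0.5992, -0.2903, 0.1253]
tool_rot: [-3.141, 0.001, -0.139]
force: [0.1, -0.7, -2.4]
finger_gap: 0.54
```

apply_moves:
  plan:
    - {"slide":[0,0,0.08],"delta_rot":[0,0,0]}
    - {"slide":[0,0,0.06],"delta_rot":[0,0,0]}
    - {"slide":[0,0,0],"delta_rot":[0,0,0]}
    - {"slide":[0,0,0],"delta_rot":[0,0,0]}

```text
t: 10.93
ee_pos: [0.5997, -0.2908, 0.1229]
tool_rot: [-3.142, -0.001, -0.139]
force: [-0.5, -0.1, -2.6]
finger_gap: 0.546
```

apply_moves:
  plan:
    - {"slide":[0,0,0.06],"delta_rot":[0,0,0]}
    - {"slide":[0,0,0.04],"delta_rot":[0,0,0]}
    - {"slide":[0,0,0],"delta_rot":[0,0,0]}
    - {"slide":[0,0,0],"delta_rot":[0,0,0]}

```text
t: 11.27
ee_pos: [0.6001, -0.2909, 0.1214]
tool_rot: [3.141, -0.003, -0.139]
force: [-1.0, 0.5, 4.2]
finger_gap: 0.543
```

apply_moves:
  plan:
    - {"slide":[0,0,0],"delta_rot":[0,0,0]}
    - {"slide":[0,0,0],"delta_rot":[0,0,0]}
    - {"slide":[0,0,0],"delta_rot":[0,0,0]}
    - {"slide":[0,0,0],"delta_rot":[0,0,0]}
    - {"slide":[0,0,0],"delta_rot":[0,0,0]}
  claw: 0.28

```text
t: 11.68
ee_pos: [0.5996, -0.2907, 0.1201]
tool_rot: [-3.141, -0.001, -0.139]
force: [0.4, 0.0, 0.3]
finger_gap: 0.718
```

```bash
python3 - <<'E'
from h import *
print(bot.observe()['force'],bot.observe()['finger_gap'])
for n in('side','top'):
    im,d=snap(n,n+'8'); im=cv2.imread(f'pics/{n}8.png')
    cr=im[140:250,360:470] if n=='side' else im[140:260,400:500]
    cr=cv2.resize(cr,None,fx=4.9,fy=4.9,interpolation=cv2.INTER_CUBIC)
    cv2.imwrite(f'pics/c10{n}.png',cr)
E
```

```text
[0.40335256 0.03491462 0.33146466] 0.7183208918891323
```

View pics/c10side.png

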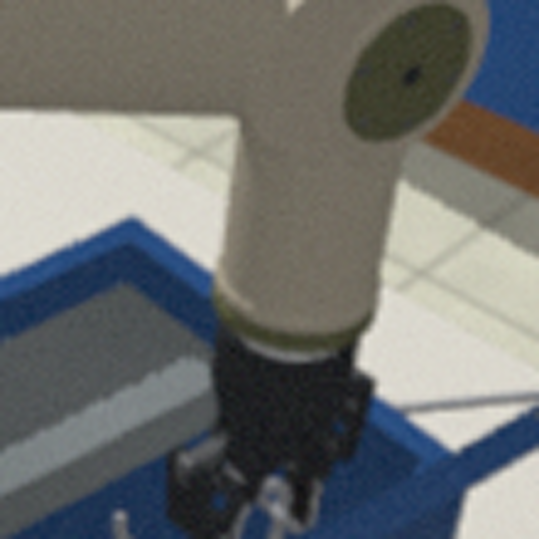

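View pics/c10top.png

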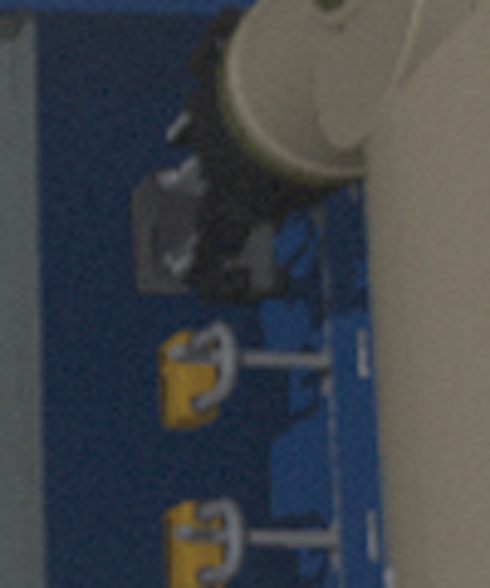

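apply_moves:
  plan:
    - {"slide":[0,0,-0.2],"delta_rot":[0,0,0]}
    - {"slide":[0,0,-0.4],"delta_rot":[0,0,0]}
    - {"slide":[0,0,-0.4],"delta_rot":[0,0,0]}
    - {"slide":[0,0,-0.6],"delta_rot":[0,0,0]}
    - {"slide":[0,0,-0.8],"delta_rot":[0,0,0]}
    - {"slide":[0,0,-1],"delta_rot":[0,0,0]}
    - {"slide":[0,0,-1],"delta_rot":[0,0,0]}
    - {"slide":[0,0,-1],"delta_rot":[0,0,0]}
    - {"slide":[0,0,-1],"delta_rot":[0,0,0]}
    - {"slide":[0,0,-1],"delta_rot":[0,0,0]}

```text
t: 12.62
ee_pos: [0.5994, -0.2906, 0.3084]
tool_rot: [3.141, -0.003, -0.139]
force: [0.5, -0.2, -0.7]
finger_gap: 0.72
```

```bash
python3 - <<'E'
from h import *
go(.478,.1063,.29,33.4)
for n in('side','top'):
    im,d=snap(n,n+'9'); im=cv2.imread(f'pics/{n}9.png')
    cr=im[170:280,330:440] if n=='side' else im[140:260,400:500]
    cr=cv2.resize(cr,None,fx=4.9,fy=4.9,interpolation=cv2.INTER_CUBIC)
    cv2.imwrite(f'pics/c11{n}.png',cr)
E
```

```text
pose [ 0.5994 -0.2906  0.3084] [ 1.7998e+02 -1.7000e-01 -7.9500e+00] slide units [ -7.009 -15.05    0.709]
rot units [ 0.013 -0.026 -6.892]
```

View pics/c11side.png

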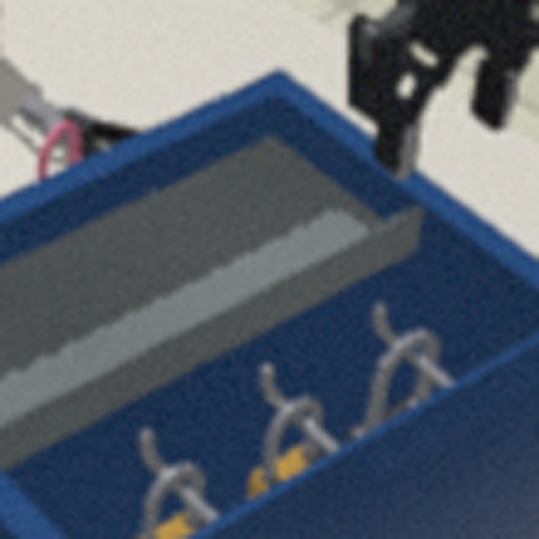

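View pics/c11top.png

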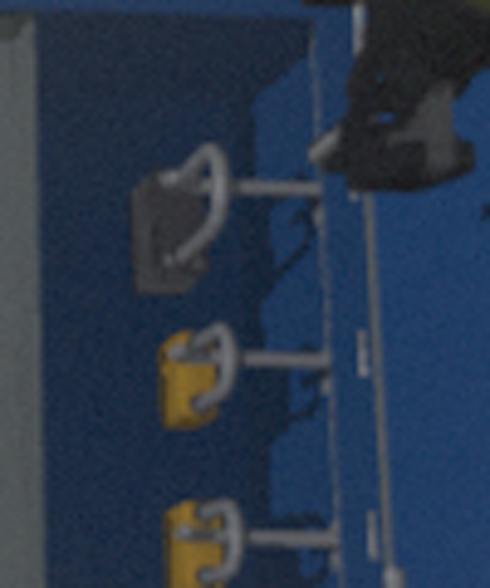

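apply_moves:
  plan:
    - {"slide":[-0.46,-0.8,0],"delta_rot":[0,0,0]}
    - {"slide":[-0.46,-1,0],"delta_rot":[0,0,0]}
    - {"slide":[-0.46,-1,0],"delta_rot":[0,0,0]}
    - {"slide":[-0.46,-1,0],"delta_rot":[0,0,0]}
    - {"slide":[-0.46,-1,0],"delta_rot":[0,0,0]}
    - {"slide":[-0.46,-1,0],"delta_rot":[0,0,0]}
    - {"slide":[-0.46,-1,0],"delta_rot":[0,0,0]}
    - {"slide":[-0.46,-1,0],"delta_rot":[0,0,0]}
    - {"slide":[-0.46,-1,0],"delta_rot":[0,0,0]}
    - {"slide":[-0.46,-1,0],"delta_rot":[0,0,0]}

```text
t: 13.55
ee_pos: [0.5189, -0.0308, 0.3061]
tool_rot: [3.141, -0.002, -0.139]
force: [0.4, 0.2, 0.8]
finger_gap: 0.716
```

apply_moves:
  plan:
    - {"slide":[-0.46,-1,0],"delta_rot":[0,0,0]}
    - {"slide":[-0.46,-1,0],"delta_rot":[0,0,0]}
    - {"slide":[-0.46,-1,0],"delta_rot":[0,0,0]}
    - {"slide":[-0.46,-1,0],"delta_rot":[0,0,0]}
    - {"slide":[-0.46,-1,0],"delta_rot":[0,0,0]}
    - {"slide":[0,0,0.5],"delta_rot":[0,0,0.9]}
    - {"slide":[0,0,0.5],"delta_rot":[0,0,0.9]}
    - {"slide":[0,0,0.5],"delta_rot":[0,0,0.9]}
    - {"slide":[0,0,0.5],"delta_rot":[0,0,0.9]}
    - {"slide":[0,0,0.5],"delta_rot":[0,0,0.9]}

```text
t: 14.38
ee_pos: [0.4799, 0.0998, 0.2429]
tool_rot: [-3.14, -0.002, -0.614]
force: [-0.4, -0.6, -0.4]
finger_gap: 0.72
```

apply_moves:
  plan:
    - {"slide":[0,0,0.5],"delta_rot":[0,0,0.9]}
    - {"slide":[0,0,0.5],"delta_rot":[0,0,0.9]}
    - {"slide":[0,0,0.5],"delta_rot":[0,0,0.9]}
    - {"slide":[0,0,0.5],"delta_rot":[0,0,0.9]}
    - {"slide":[0,0,0],"delta_rot":[0,0,0]}
    - {"slide":[0,0,0],"delta_rot":[0,0,0]}
  claw: 0.2

```text
t: 14.88
ee_pos: [0.4797, 0.0996, 0.193]
tool_rot: [-3.141, -0.001, -0.984]
force: [0.5, 0.1, 0.3]
finger_gap: 0.8
```

```bash
python3 - <<'E'
from h import *
go(.478,.1063,.004,-56.5)
for n in('side','top'):
    im,d=snap(n,n+'10'); im=cv2.imread(f'pics/{n}10.png')
    cr=im[150:260,220:350] if n=='side' else im[150:310,190:350]
    cr=cv2.resize(cr,None,fx=4.5,fy=3.75,interpolation=cv2.INTER_CUBIC)
    cv2.imwrite(f'pics/c12{n}.png',cr)
E
```

```text
pose [0.4797 0.0996 0.193 ] [-1.7997e+02 -4.0000e-02 -5.6380e+01] slide units [-0.265 -0.087  7.561]
rot units [-0.005 -0.006  0.021]
```

View pics/c12side.png

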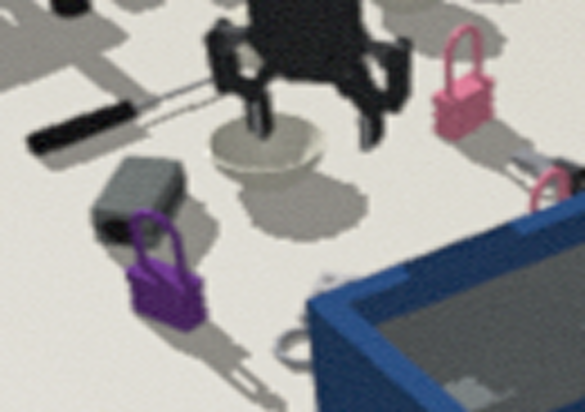

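View pics/c12top.png

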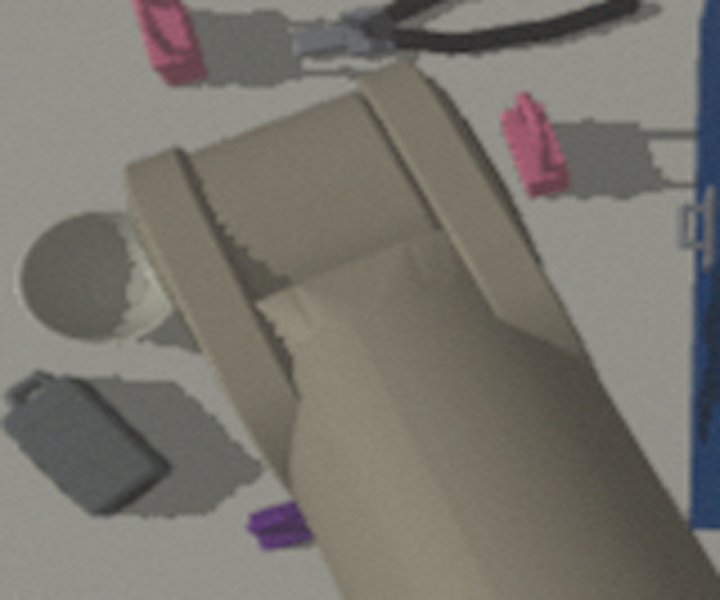

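apply_moves:
  plan:
    - {"slide":[-0.26,-0.09,0.8],"delta_rot":[0,0,0.02]}
    - {"slide":[0,0,1],"delta_rot":[0,0,0]}
    - {"slide":[0,0,1],"delta_rot":[0,0,0]}
    - {"slide":[0,0,1],"delta_rot":[0,0,0]}
    - {"slide":[0,0,1],"delta_rot":[0,0,0]}
    - {"slide":[0,0,1],"delta_rot":[0,0,0]}
    - {"slide":[0,0,0.6],"delta_rot":[0,0,0]}
    - {"slide":[0,0,0.2],"delta_rot":[0,0,0]}
    - {"slide":[0,0,0],"delta_rot":[0,0,0]}
    - {"slide":[0,0,0],"delta_rot":[0,0,0]}
  claw: 0.44

```text
t: 15.82
ee_pos: [0.4794, 0.1065, 0.0289]
tool_rot: [-3.139, -0.001, -0.988]
force: [0.6, 0.6, 0.2]
finger_gap: 0.559
```

```bash
python3 - <<'E'
from h import *
go(.478,.1063,.004,-56.5)
for n in('side',):
    im,d=snap(n,n+'11'); im=cv2.imread(f'pics/{n}11.png')
    cr=im[170:260,250:340]
    cr=cv2.resize(cr,None,fx=6.5,fy=6.5,interpolation=cv2.INTER_CUBIC)
    s=bot.observe();
    for X in [s['ee_pos'],[.478,.1063,.008]]:
        q=(proj(n,np.array(X))-[250,170]+.5)*6.5;print(q);cv2.circle(cr,tuple(int(i) for i in q),3,(0,255,255),-1)
    cv2.imwrite(f'pics/c13{n}.png',cr)
E
```

```text
pose [0.4794 0.1065 0.0289] [-1.7986e+02 -6.0000e-02 -5.6630e+01] slide units [-0.024  0.055  0.995]
rot units [-0.023 -0.011 -0.022]
[276.75983053 376.29501344]
[277.00541015 408.07272707]
```

View pics/c13side.png

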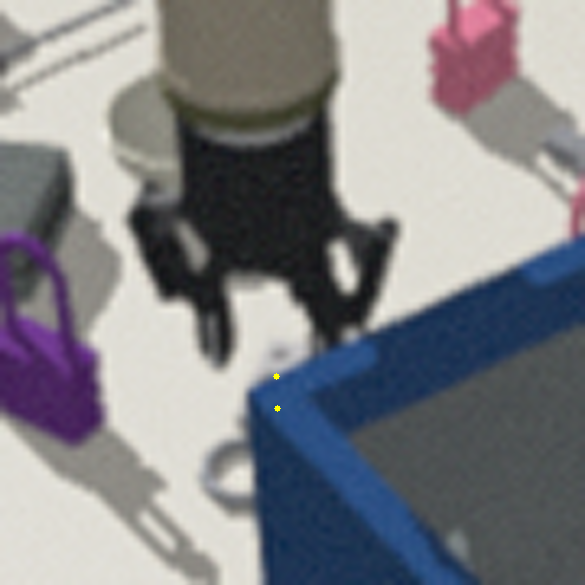

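apply_moves:
  plan:
    - {"slide":[0,0.05,0.5],"delta_rot":[0,0,0]}
    - {"slide":[0,0,0.3],"delta_rot":[0,0,0]}
    - {"slide":[0,0,0.2],"delta_rot":[0,0,0]}
    - {"slide":[0,0,0],"delta_rot":[0,0,0]}
    - {"slide":[0,0,0],"delta_rot":[0,0,0]}

```text
t: 16.28
ee_pos: [0.4775, 0.1056, 0.0029]
tool_rot: [-3.141, -0.0, -0.989]
force: [-0.2, 0.3, -0.0]
finger_gap: 0.56
```

```bash
python3 - <<'E'
from h import *
go(.478,.1063,.0,-56.5)
for n in('side',):
    im,d=snap(n,n+'12'); im=cv2.imread(f'pics/{n}12.png')
    cr=im[170:260,250:340]
    cr=cv2.resize(cr,None,fx=6.5,fy=6.5,interpolation=cv2.INTER_CUBIC)
    cv2.imwrite(f'pics/c14{n}.png',cr)
E
```

```text
pose [0.4775 0.1056 0.0029] [-1.7995e+02 -3.0000e-02 -5.6670e+01] slide units [-0.011 -0.03   0.116]
rot units [-0.008 -0.005 -0.029]
```

View pics/c14side.png

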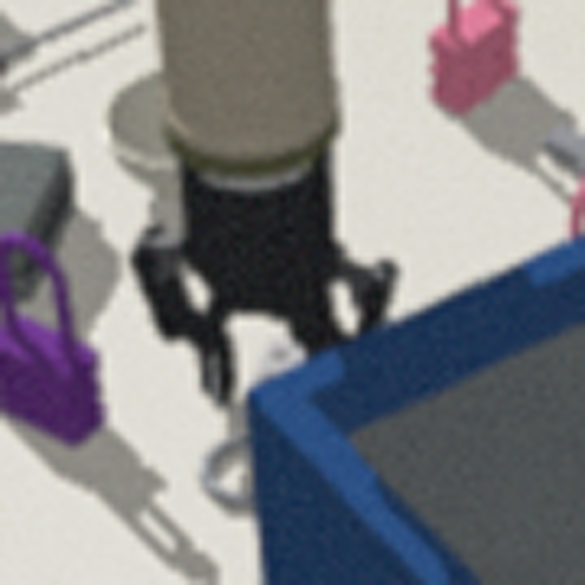

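apply_moves:
  plan:
    - {"slide":[0,0,0.08],"delta_rot":[0,0,0]}
    - {"slide":[0,0,0],"delta_rot":[0,0,0]}
    - {"slide":[0,0,0],"delta_rot":[0,0,0]}

```text
t: 16.58
ee_pos: [0.4775, 0.1056, 0.0008]
tool_rot: [-3.141, -0.001, -0.989]
force: [0.0, 0.6, -0.6]
finger_gap: 0.56
```

apply_moves:
  plan:
    - {"slide":[0,0,0.08],"delta_rot":[0,0,0]}
    - {"slide":[0,0,0],"delta_rot":[0,0,0]}
    - {"slide":[0,0,0],"delta_rot":[0,0,0]}

```text
t: 16.83
ee_pos: [0.4773, 0.1056, -0.0014]
tool_rot: [-3.141, -0.0, -0.989]
force: [0.0, -0.7, 0.7]
finger_gap: 0.562
```

apply_moves:
  plan:
    - {"slide":[0,0,0],"delta_rot":[0,0,0]}
    - {"slide":[0,0,0],"delta_rot":[0,0,0]}
    - {"slide":[0,0,0],"delta_rot":[0,0,0]}
    - {"slide":[0,0,0],"delta_rot":[0,0,0]}
    - {"slide":[0,0,0],"delta_rot":[0,0,0]}
    - {"slide":[0,0,0],"delta_rot":[0,0,0]}
  claw: 1
  force: 40

```text
t: 17.33
ee_pos: [0.478, 0.1058, -0.0007]
tool_rot: [-3.14, -0.001, -0.989]
force: [-1.7, -0.3, 6.3]
finger_gap: 0.408
```

apply_moves:
  plan:
    - {"slide":[0,0,-0.2],"delta_rot":[0,0,0]}
    - {"slide":[0,0,-0.4],"delta_rot":[0,0,0]}
    - {"slide":[0,0,-0.6],"delta_rot":[0,0,0]}
    - {"slide":[0,0,-0.8],"delta_rot":[0,0,0]}
    - {"slide":[0,0,0],"delta_rot":[0,0,0]}
    - {"slide":[0,0,0],"delta_rot":[0,0,0]}

```text
t: 17.83
ee_pos: [0.4784, 0.1057, 0.0501]
tool_rot: [-3.138, -0.002, -0.989]
force: [-1.1, -0.4, -1.2]
finger_gap: 0.409
```

```bash
python3 - <<'E'
from h import *
go(.478,.1063,.0,-56.5)
for n in('side',):
    im,d=snap(n,n+'13'); im=cv2.imread(f'pics/{n}13.png')
    cr=im[150:250,240:340]
    cr=cv2.resize(cr,None,fx=5.9,fy=5.9,interpolation=cv2.INTER_CUBIC)
    cv2.imwrite(f'pics/c15{n}.png',cr)
E
```

```text
pose [0.4784 0.1057 0.0501] [-1.7981e+02 -1.2000e-01 -5.6690e+01] slide units [-0.032  0.005  2.003]
rot units [-0.032 -0.019 -0.032]
```

View pics/c15side.png

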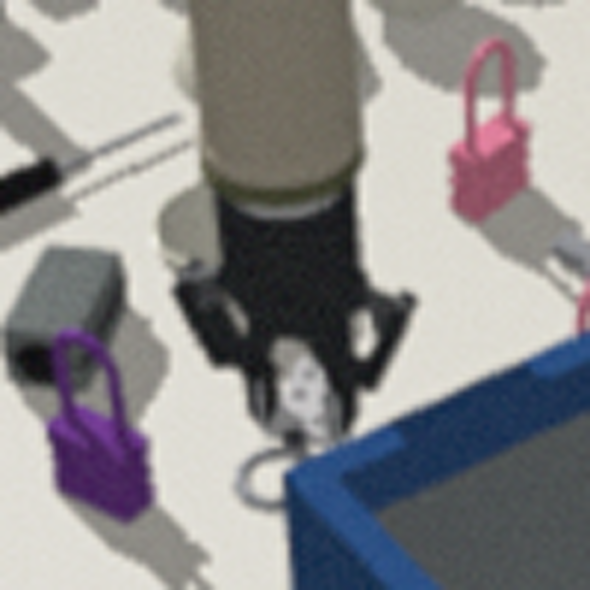

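apply_moves:
  plan:
    - {"slide":[0,0,-1],"delta_rot":[0,0,0]}
    - {"slide":[0,0,-1],"delta_rot":[0,0,0]}
    - {"slide":[0,0,-1],"delta_rot":[0,0,0.9]}
    - {"slide":[0,0,-1],"delta_rot":[0,0,0.9]}
    - {"slide":[0,0,-1],"delta_rot":[0,0,0.9]}
    - {"slide":[0,0,-1],"delta_rot":[0,0,0.9]}
    - {"slide":[0,0,-1],"delta_rot":[0,0,0.9]}
    - {"slide":[0,0,-1],"delta_rot":[0,0,0.9]}
    - {"slide":[0,0,-0.4],"delta_rot":[0,0,0.9]}
    - {"slide":[0,0,0],"delta_rot":[0,0,0.57]}

```text
t: 18.72
ee_pos: [0.4781, 0.1058, 0.2608]
tool_rot: [-3.137, 0.001, -1.714]
force: [-0.8, -0.3, -1.9]
finger_gap: 0.403
```

```bash
python3 - <<'E'
from h import *
X=cab(-68,85,255);print(X);go(*X,-97.98)
E
```

```text
[ 0.62011717 -0.1440588   0.255     ]
pose [0.4781 0.1058 0.2608] [-1.7976e+02  5.0000e-02 -9.8200e+01] slide units [ 9.084 -7.049  0.251]
rot units [-0.039  0.009 -0.037]
```

apply_moves:
  plan:
    - {"slide":[0.7,-0.5,0],"delta_rot":[-0.04,0,-0.03]}
    - {"slide":[1,-0.8,0],"delta_rot":[0,0,0]}
    - {"slide":[1,-0.8,0],"delta_rot":[0,0,0]}
    - {"slide":[1,-0.8,0],"delta_rot":[0,0,0]}
    - {"slide":[1,-0.8,0],"delta_rot":[0,0,0]}
    - {"slide":[1,-0.8,0],"delta_rot":[0,0,0]}
    - {"slide":[1,-0.8,0],"delta_rot":[0,0,0]}
    - {"slide":[1,-0.8,0],"delta_rot":[0,0,0]}
    - {"slide":[1,-0.6,0],"delta_rot":[0,0,0]}
    - {"slide":[0.38,-0.35,0],"delta_rot":[0,0,0]}

```text
t: 19.55
ee_pos: [0.621, -0.1486, 0.2556]
tool_rot: [3.135, -0.002, -1.711]
force: [0.2, -0.8, -1.6]
finger_gap: 0.404
```

apply_moves:
  plan:
    - {"slide":[0,0,0],"delta_rot":[0,0,0]}
    - {"slide":[0,0,0],"delta_rot":[0,0,0]}

```text
t: 19.72
ee_pos: [0.6208, -0.1436, 0.2562]
tool_rot: [3.135, 0.001, -1.707]
force: [0.4, 0.2, -1.8]
finger_gap: 0.408
```

```bash
python3 - <<'E'
from h import *
X=cab(-68,85,133);go(*X,-97.98)
for n in('side','top'):
    im,d=snap(n,n+'14'); im=cv2.imread(f'pics/{n}14.png')
    cr=im[100:260,290:450] if n=='side' else im[120:300,330:480]
    cr=cv2.resize(cr,None,fx=3.3,fy=3.3,interpolation=cv2.INTER_CUBIC)
    cv2.imwrite(f'pics/c16{n}.png',cr)
E
```

```text
pose [ 0.6208 -0.1436  0.2562] [ 1.7964e+02  4.0000e-02 -9.7800e+01] slide units [ 0.024 -0.006  4.927]
rot units [0.06  0.006 0.03 ]
```

View pics/c16side.png

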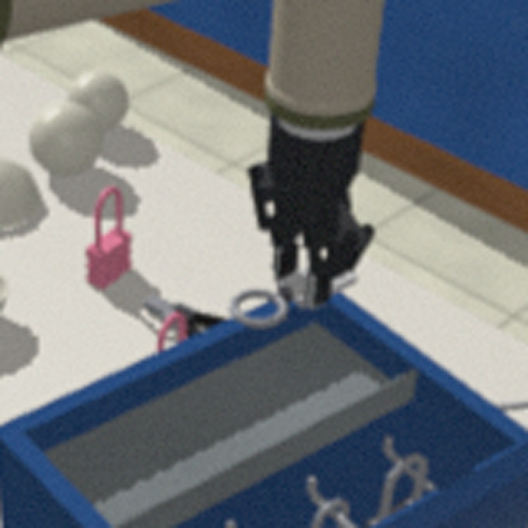

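View pics/c16top.png

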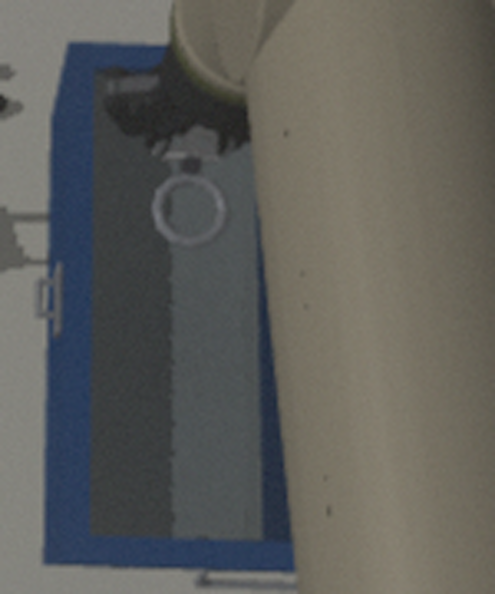

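apply_moves:
  plan:
    - {"slide":[0.3,0,0],"delta_rot":[0.06,0,0.03]}
    - {"slide":[0.26,0,0.4],"delta_rot":[0,0,0]}
    - {"slide":[0,0,0.8],"delta_rot":[0,0,0]}
    - {"slide":[0,0,0.8],"delta_rot":[0,0,0]}
    - {"slide":[0,0,0.8],"delta_rot":[0,0,0]}
    - {"slide":[0,0,0.6],"delta_rot":[0,0,0]}
    - {"slide":[0,0,0.4],"delta_rot":[0,0,0]}
    - {"slide":[0,0,0],"delta_rot":[0,0,0]}
    - {"slide":[0,0,0],"delta_rot":[0,0,0]}

```text
t: 20.57
ee_pos: [0.6193, -0.1572, 0.163]
tool_rot: [-3.139, 0.0, -1.709]
force: [0.6, -0.3, -1.2]
finger_gap: 0.406
```

```bash
python3 - <<'E'
from h import *
X=cab(-54,85,132);go(*X,-97.98)
for n in('side','top'):
    im,d=snap(n,n+'15'); im=cv2.imread(f'pics/{n}15.png')
    cr=im[140:250,330:440] if n=='side' else im[120:220,340:440]
    cr=cv2.resize(cr,None,fx=5.4,fy=5.4,interpolation=cv2.INTER_CUBIC)
    cv2.imwrite(f'pics/c17{n}.png',cr)
E
```

```text
pose [ 0.6193 -0.1572  0.163 ] [-179.86    0.    -97.9 ] slide units [0.037 0.044 1.239]
rot units [-0.024  0.     0.013]
```

View pics/c17side.png

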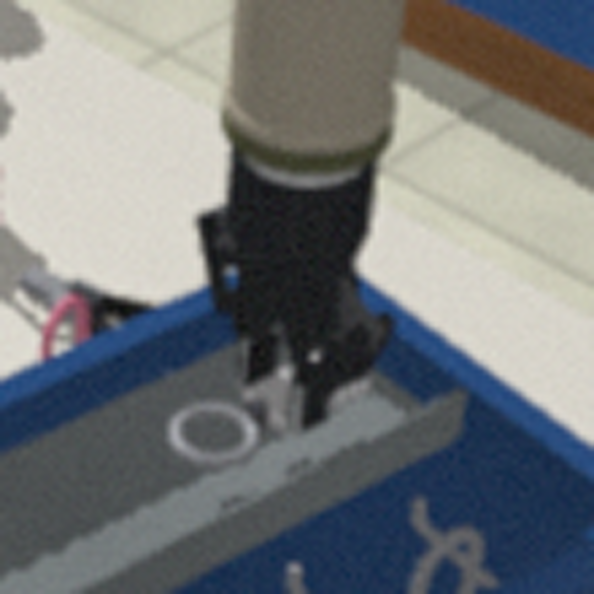

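View pics/c17top.png

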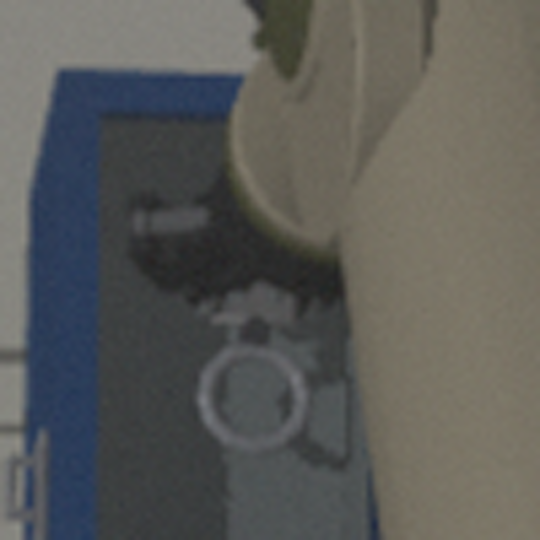

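apply_moves:
  plan:
    - {"slide":[0,0,0.5],"delta_rot":[0,0,0]}
    - {"slide":[0,0,0.4],"delta_rot":[0,0,0]}
    - {"slide":[0,0,0.15],"delta_rot":[0,0,0]}
    - {"slide":[0,0,0],"delta_rot":[0,0,0]}
    - {"slide":[0,0,0],"delta_rot":[0,0,0]}

```text
t: 21.08
ee_pos: [0.6194, -0.1569, 0.1362]
tool_rot: [-3.14, 0.0, -1.709]
force: [-0.3, 0.4, -1.5]
finger_gap: 0.404
```

apply_moves:
  plan:
    - {"slide":[0,0,0.08],"delta_rot":[0,0,0]}
    - {"slide":[0,0,0],"delta_rot":[0,0,0]}
    - {"slide":[0,0,0],"delta_rot":[0,0,0]}

```text
t: 21.33
ee_pos: [0.6199, -0.157, 0.1351]
tool_rot: [-3.138, 0.0, -1.709]
force: [1.0, 0.7, -1.8]
finger_gap: 0.406
```

apply_moves:
  plan:
    - {"slide":[0,0,0.06],"delta_rot":[0,0,0]}
    - {"slide":[0,0,0],"delta_rot":[0,0,0]}
    - {"slide":[0,0,0],"delta_rot":[0,0,0]}

```text
t: 21.58
ee_pos: [0.6197, -0.157, 0.1334]
tool_rot: [-3.138, 0.0, -1.709]
force: [-0.4, -0.5, -1.2]
finger_gap: 0.407
```

apply_moves:
  plan:
    - {"slide":[0,0,0.04],"delta_rot":[0,0,0]}
    - {"slide":[0,0,0],"delta_rot":[0,0,0]}
    - {"slide":[0,0,0],"delta_rot":[0,0,0]}

```text
t: 21.83
ee_pos: [0.6197, -0.157, 0.1323]
tool_rot: [-3.139, 0.0, -1.709]
force: [0.3, -0.2, -2.6]
finger_gap: 0.408
```

apply_moves:
  plan:
    - {"slide":[0,0,0.05],"delta_rot":[0,0,0]}
    - {"slide":[0,0,0],"delta_rot":[0,0,0]}
    - {"slide":[0,0,0],"delta_rot":[0,0,0]}

```text
t: 22.08
ee_pos: [0.6199, -0.157, 0.1315]
tool_rot: [-3.138, 0.0, -1.709]
force: [-0.9, -0.0, 2.2]
finger_gap: 0.406
```

apply_moves:
  plan:
    - {"slide":[0,0,0],"delta_rot":[0,0,0]}
    - {"slide":[0,0,0],"delta_rot":[0,0,0]}
    - {"slide":[0,0,0],"delta_rot":[0,0,0]}
    - {"slide":[0,0,-0.2],"delta_rot":[0,0,0]}
    - {"slide":[0,0,-0.4],"delta_rot":[0,0,0]}
    - {"slide":[0,0,-0.6],"delta_rot":[0,0,0]}
    - {"slide":[0,0,-1],"delta_rot":[0,0,0]}
    - {"slide":[0,0,-1],"delta_rot":[0,0,0]}
    - {"slide":[0,0,-1],"delta_rot":[0,0,0]}
    - {"slide":[0,0,-1],"delta_rot":[0,0,0]}
  claw: 0.47

```text
t: 22.92
ee_pos: [0.6193, -0.1568, 0.2636]
tool_rot: [-3.137, 0.0, -1.709]
force: [0.8, -0.2, 0.2]
finger_gap: 0.53
```

```bash
python3 - <<'E'
from h import *
go(.455,.3097,.28,-54.5)
for n in('side','top'):
    im,d=snap(n,n+'16'); im=cv2.imread(f'pics/{n}16.png')
    cr=im[140:250,330:440] if n=='side' else im[120:220,340:440]
    cr=cv2.resize(cr,None,fx=5.4,fy=5.4,interpolation=cv2.INTER_CUBIC)
    cv2.imwrite(f'pics/c18{n}.png',cr)
E
```

```text
pose [ 0.6193 -0.1568  0.2636] [-1.7975e+02  1.0000e-02 -9.7890e+01] slide units [-17.582   9.07   -0.692]
rot units [-0.039 -0.014 -7.232]
```

View pics/c18side.png

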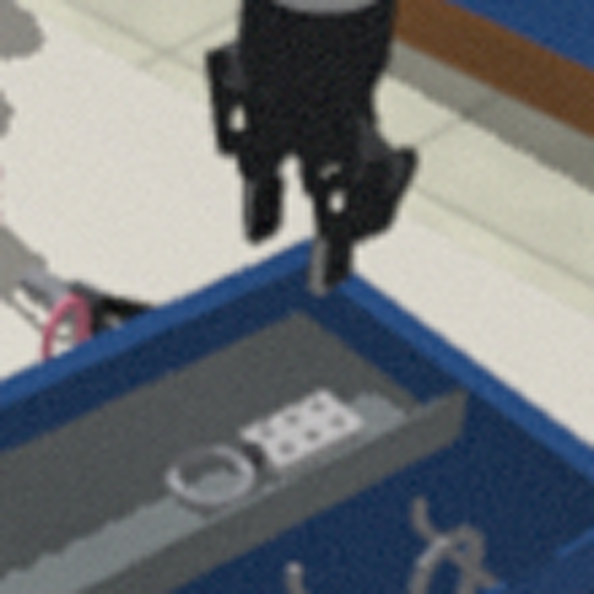

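apply_moves:
  plan:
    - {"slide":[-0.8,0.4,0],"delta_rot":[0,0,0]}
    - {"slide":[-1,0.52,0],"delta_rot":[0,0,0]}
    - {"slide":[-1,0.52,0],"delta_rot":[0,0,0]}
    - {"slide":[-1,0.52,0],"delta_rot":[0,0,0]}
    - {"slide":[-1,0.52,0],"delta_rot":[0,0,0]}
    - {"slide":[-1,0.52,0],"delta_rot":[0,0,0]}
    - {"slide":[-1,0.52,0],"delta_rot":[0,0,0]}
    - {"slide":[-1,0.52,0],"delta_rot":[0,0,0]}
    - {"slide":[-1,0.52,0],"delta_rot":[0,0,0]}
    - {"slide":[-1,0.52,0],"delta_rot":[0,0,0]}

```text
t: 23.85
ee_pos: [0.5266, 0.1045, 0.2614]
tool_rot: [-3.138, 0.0, -1.709]
force: [-0.0, 0.2, 0.2]
finger_gap: 0.533
```

apply_moves:
  plan:
    - {"slide":[-1,0.52,0],"delta_rot":[0,0,0]}
    - {"slide":[-1,0.52,0],"delta_rot":[0,0,0]}
    - {"slide":[-1,0.52,0],"delta_rot":[0,0,0]}
    - {"slide":[-1,0.52,0],"delta_rot":[0,0,0]}
    - {"slide":[-1,0.52,0],"delta_rot":[0,0,0]}
    - {"slide":[-1,0.52,0],"delta_rot":[0,0,0]}
    - {"slide":[-1,0.52,0],"delta_rot":[0,0,0]}
    - {"slide":[-0.78,0.35,0],"delta_rot":[0,0,0]}
    - {"slide":[0,0,0],"delta_rot":[0,0,-0.9]}
    - {"slide":[0,0,0],"delta_rot":[0,0,-0.9]}
  claw: 0

```text
t: 24.68
ee_pos: [0.4539, 0.3116, 0.2611]
tool_rot: [-3.138, 0.0, -1.512]
force: [-0.2, 0.1, -1.1]
finger_gap: 0.998
```

apply_moves:
  plan:
    - {"slide":[0,0,0.5],"delta_rot":[0,0,-0.9]}
    - {"slide":[0,0,0.5],"delta_rot":[0,0,-0.9]}
    - {"slide":[0,0,0.5],"delta_rot":[0,0,-0.9]}
    - {"slide":[0,0,0.5],"delta_rot":[0,0,-0.9]}
    - {"slide":[0,0,0.5],"delta_rot":[0,0,-0.9]}
    - {"slide":[0,0,0.5],"delta_rot":[0,0,-0.9]}
    - {"slide":[0,0,0],"delta_rot":[0,0,0]}
    - {"slide":[0,0,0],"delta_rot":[0,0,0]}

```text
t: 25.35
ee_pos: [0.4552, 0.3093, 0.1856]
tool_rot: [-3.14, -0.002, -0.958]
force: [-0.4, -0.8, -0.1]
finger_gap: 0.999
```

```bash
python3 - <<'E'
from h import *
go(.455,.3097,.008,-54.5)
for n in('side','top'):
    im,d=snap(n,n+'17'); im=cv2.imread(f'pics/{n}17.png')
    cr=im[110:250,200:340] if n=='side' else im[170:310,130:300]
    cr=cv2.resize(cr,None,fx=4,fy=4,interpolation=cv2.INTER_CUBIC)
    cv2.imwrite(f'pics/c19{n}.png',cr)
E
```

```text
pose [0.4552 0.3093 0.1856] [-1.7991e+02 -1.1000e-01 -5.4870e+01] slide units [-0.034  0.008  7.102]
rot units [-0.015 -0.019 -0.062]
```

View pics/c19side.png

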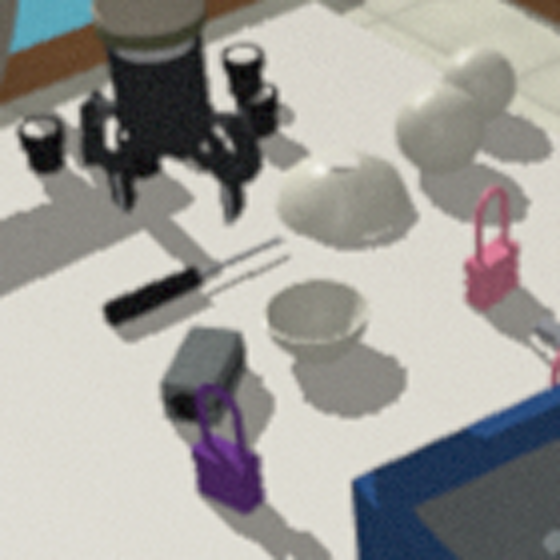

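View pics/top17.png

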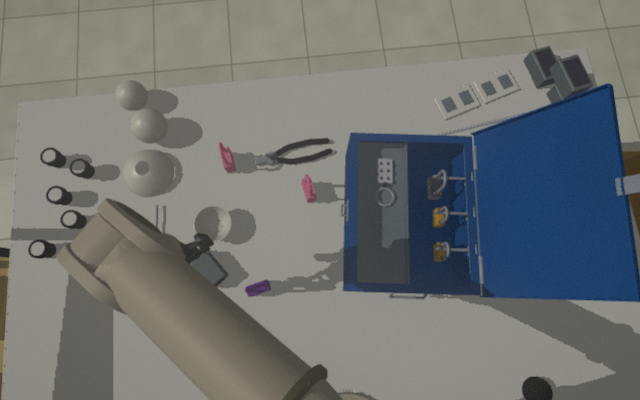

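```bash
python3 - <<'E'
from h import *
cr=cv2.imread('pics/c19side.png')
a=np.radians(35.5);u=np.array([np.cos(a),np.sin(a)]);n=np.array([-u[1],u[0]])
for s,t in((1,1),(1,-1),(-1,1),(-1,-1),(0,0)):
    X=np.r_[np.array([.455,.3097])+u*s*.044+n*t*.026,.046]
    q=(proj('side',X)-[200,110]+.5)*4;cv2.circle(cr,tuple(int(i) for i in q),3,(0,255,255),-1)
cv2.imwrite('pics/c20.png',cr)
z0=np.load('pics/top17.npz');P=pts('top',z0['d']);z=P[...,2]
h=z[150:180,375:400];print()
m=np.zeros(z.shape,bool);m[155:212,374:400]=1;m&=(z>.1345)&(z<.145);X=P[m];L=(X[:,:2]-[.5265,-.1996])@np.array([[np.cos(np.radians(-97.98)),-np.sin(np.radians(-97.98))],[np.sin(np.radians(-97.98)),np.cos(np.radians(-97.98))]])
print(m.sum(),L.min(0),L.max(0),np.percentile(X[:,2],[5,50,95]))
E
```

```text
668 [-0.08155082  0.00664259] [-0.01913892  0.14923377] [0.13475828 0.13969801 0.14327386]
```

View pics/c20.png

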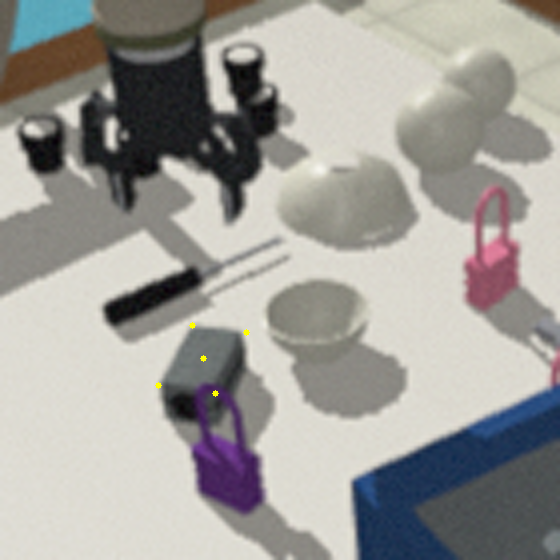

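apply_moves:
  plan:
    - {"slide":[0,0,0.6],"delta_rot":[0,0,-0.06]}
    - {"slide":[0,0,1],"delta_rot":[0,0,0]}
    - {"slide":[0,0,1],"delta_rot":[0,0,0]}
    - {"slide":[0,0,1],"delta_rot":[0,0,0]}
    - {"slide":[0,0,1],"delta_rot":[0,0,0]}
    - {"slide":[0,0,0.6],"delta_rot":[0,0,0]}
    - {"slide":[0,0,0],"delta_rot":[0,0,0]}

```text
t: 26.03
ee_pos: [0.4546, 0.3083, 0.0531]
tool_rot: [3.14, -0.002, -0.951]
force: [-0.4, 0.1, -0.3]
finger_gap: 1.001
```

```bash
python3 - <<'E'
from h import *
go(.455,.3097,.008,-54.5)
n='side';im,d=snap(n,n+'18'); im=cv2.imread(f'pics/{n}18.png')
cr=cv2.resize(im[140:230,200:290],None,fx=6.2,fy=6.2,interpolation=cv2.INTER_CUBIC)
cv2.imwrite(f'pics/c21{n}.png',cr)
E
```

```text
pose [0.4546 0.3083 0.0531] [ 1.799e+02 -1.100e-01 -5.446e+01] slide units [-0.039 -0.047  1.804]
rot units [ 0.017 -0.019  0.007]
```

View pics/c21side.png

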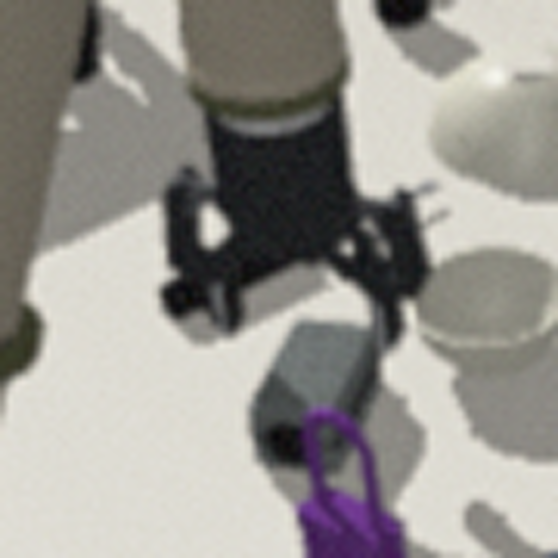

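```bash
python3 - <<'E'
from h import *
a=np.radians(-54.5);ux=np.array([np.cos(a),np.sin(a)])
for X in ([.4546,.3083,.066],[.4546,.3083,.053],[.455,.3097,.046]): print((proj('side',np.array(X))-[200,140]+.5)*6.2)
for s in(1,-1): print((proj('side',np.r_[np.array([.4546,.3083])+s*.0425*ux,.066])-[200,140]+.5)*6.2)
E
```

```text
[312.16842076 343.99526331]
[314.88735741 361.74113913]
[315.50215768 369.81119614]
[383.20531765 352.88871526]
[241.75458256 335.17981509]
```

apply_moves:
  plan:
    - {"slide":[-0.04,-0.04,0.5],"delta_rot":[0,0,0]}
    - {"slide":[0,0,0.6],"delta_rot":[0,0,0]}
    - {"slide":[0,0,0.5],"delta_rot":[0,0,0]}
    - {"slide":[0,0,0.2],"delta_rot":[0,0,0]}
    - {"slide":[0,0,0],"delta_rot":[0,0,0]}

```text
t: 26.5
ee_pos: [0.4558, 0.3105, 0.0096]
tool_rot: [-3.141, -0.002, -0.949]
force: [-0.1, -0.6, -0.2]
finger_gap: 1.001
```

apply_moves:
  plan:
    - {"slide":[0,0,0],"delta_rot":[0,0,0]}
    - {"slide":[0,0,0],"delta_rot":[0,0,0]}
    - {"slide":[0,0,0],"delta_rot":[0,0,0]}
    - {"slide":[0,0,0],"delta_rot":[0,0,0]}
    - {"slide":[0,0,0],"delta_rot":[0,0,0]}
    - {"slide":[0,0,0],"delta_rot":[0,0,0]}
  claw: 1
  force: 35

```text
t: 27.0
ee_pos: [0.4568, 0.3114, 0.0115]
tool_rot: [-3.137, -0.002, -0.948]
force: [-0.5, -0.3, 6.5]
finger_gap: 0.607
```

apply_moves:
  plan:
    - {"slide":[0,0,-0.3],"delta_rot":[0,0,0]}
    - {"slide":[0,0,-0.6],"delta_rot":[0,0,0]}
    - {"slide":[0,0,-1],"delta_rot":[0,0,0]}
    - {"slide":[0,0,-1],"delta_rot":[0,0,0]}
    - {"slide":[0,0,-1],"delta_rot":[0,0,0]}
    - {"slide":[0,0,-1],"delta_rot":[0,0,0]}
    - {"slide":[0,0,-1],"delta_rot":[0,0,0]}
    - {"slide":[0,0,-1],"delta_rot":[0,0,0]}
    - {"slide":[0,0,-1],"delta_rot":[0,0,0]}
    - {"slide":[0,0,-1],"delta_rot":[0,0,0]}

```text
t: 27.83
ee_pos: [0.4549, 0.3106, 0.2344]
tool_rot: [-3.14, -0.002, -0.948]
force: [0.5, -0.0, -0.7]
finger_gap: 0.606
```

apply_moves:
  plan:
    - {"slide":[0,0,-1],"delta_rot":[0,0,0.9]}
    - {"slide":[0,0,-1],"delta_rot":[0,0,0.9]}
    - {"slide":[0,0,-0.5],"delta_rot":[0,0,0.9]}
    - {"slide":[0,0,0],"delta_rot":[0,0,0.9]}
    - {"slide":[0,0,0],"delta_rot":[0,0,0.9]}
    - {"slide":[0,0,0],"delta_rot":[0,0,0.9]}
    - {"slide":[0,0,0],"delta_rot":[0,0,0.9]}
    - {"slide":[0,0,0],"delta_rot":[0,0,0.97]}
    - {"slide":[0,0,0],"delta_rot":[0,0,0]}
    - {"slide":[0,0,0],"delta_rot":[0,0,0]}

```text
t: 28.67
ee_pos: [0.4549, 0.3109, 0.2955]
tool_rot: [-3.139, -0.0, -1.706]
force: [-0.3, -0.4, -1.6]
finger_gap: 0.603
```

```bash
python3 - <<'E'
from h import *
X=cab(-60,-72,285);print(X);go(*X,-97.98)
n='side';im,d=snap(n,n+'19'); im=cv2.imread(f'pics/{n}19.png')
cr=cv2.resize(im[30:220,180:330],None,fx=3.1,fy=3.1,interpolation=cv2.INTER_CUBIC)
cv2.imwrite(f'pics/c22{n}.png',cr)
E
```

```text
[ 0.46352685 -0.13018543  0.285     ]
pose [0.4549 0.3109 0.2955] [-1.7983e+02 -1.0000e-02 -9.7770e+01] slide units [17.433 -2.724  0.434]
rot units [-0.028 -0.002  0.035]
```

View pics/c22side.png

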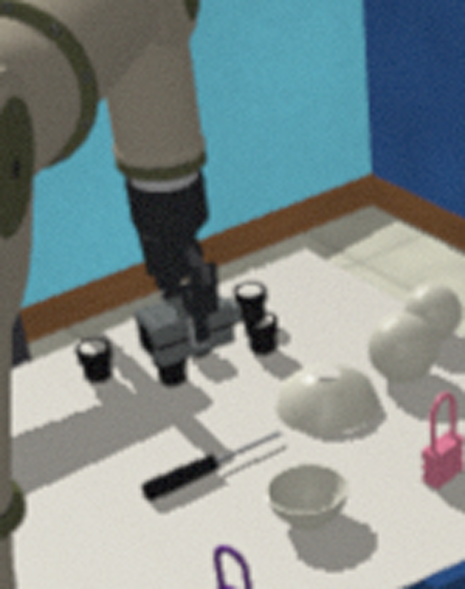

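apply_moves:
  plan:
    - {"slide":[0.6,-0.15,0],"delta_rot":[0,0,0.03]}
    - {"slide":[1,-0.15,0],"delta_rot":[0,0,0]}
    - {"slide":[1,-0.15,0],"delta_rot":[0,0,0]}
    - {"slide":[1,-0.15,0],"delta_rot":[0,0,0]}
    - {"slide":[1,-0.15,0],"delta_rot":[0,0,0]}
    - {"slide":[1,-0.15,0],"delta_rot":[0,0,0]}
    - {"slide":[1,-0.15,0],"delta_rot":[0,0,0]}
    - {"slide":[1,-0.15,0],"delta_rot":[0,0,0]}
    - {"slide":[1,-0.15,0],"delta_rot":[0,0,0]}
    - {"slide":[1,-0.15,0],"delta_rot":[0,0,0]}

```text
t: 29.55
ee_pos: [0.4581, 0.0669, 0.2957]
tool_rot: [-3.138, 0.0, -1.709]
force: [0.0, 0.7, -2.3]
finger_gap: 0.6
```

apply_moves:
  plan:
    - {"slide":[1,-0.15,0],"delta_rot":[0,0,0]}
    - {"slide":[1,-0.15,0],"delta_rot":[0,0,0]}
    - {"slide":[1,-0.15,0],"delta_rot":[0,0,0]}
    - {"slide":[1,-0.15,0],"delta_rot":[0,0,0]}
    - {"slide":[1,-0.15,0],"delta_rot":[0,0,0]}
    - {"slide":[1,-0.15,0],"delta_rot":[0,0,0]}
    - {"slide":[1,-0.15,0],"delta_rot":[0,0,0]}
    - {"slide":[0.8,-0.15,0],"delta_rot":[0,0,0]}
    - {"slide":[0,0,0],"delta_rot":[0,0,0]}
    - {"slide":[0,0,0],"delta_rot":[0,0,0]}

```text
t: 30.38
ee_pos: [0.4602, -0.1303, 0.2954]
tool_rot: [-3.139, 0.0, -1.713]
force: [-0.6, -0.0, -2.5]
finger_gap: 0.608
```

```bash
python3 - <<'E'
from h import *
X=cab(-60,-72,143);print(X);go(*X,-97.98)
for n in('side','top'):
    im,d=snap(n,n+'20'); im=cv2.imread(f'pics/{n}20.png')
    cr=im[110:280,260:430] if n=='side' else im[130:300,310:480]
    cr=cv2.resize(cr,None,fx=3.3,fy=3.3,interpolation=cv2.INTER_CUBIC)
    cv2.imwrite(f'pics/c23{n}.png',cr)
E
```

```text
[ 0.46352685 -0.13018543  0.143     ]
pose [ 0.4602 -0.1303  0.2954] [-1.7986e+02  2.0000e-02 -9.8150e+01] slide units [-0.022 -0.114  6.097]
rot units [-0.024  0.003 -0.028]
```

View pics/c23side.png

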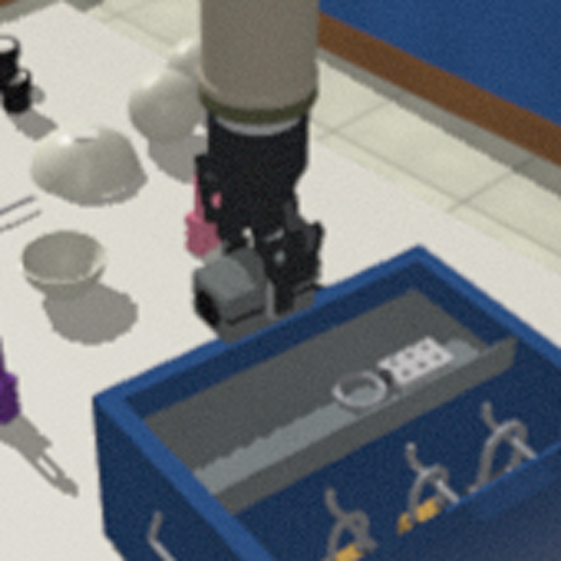

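View pics/c23top.png

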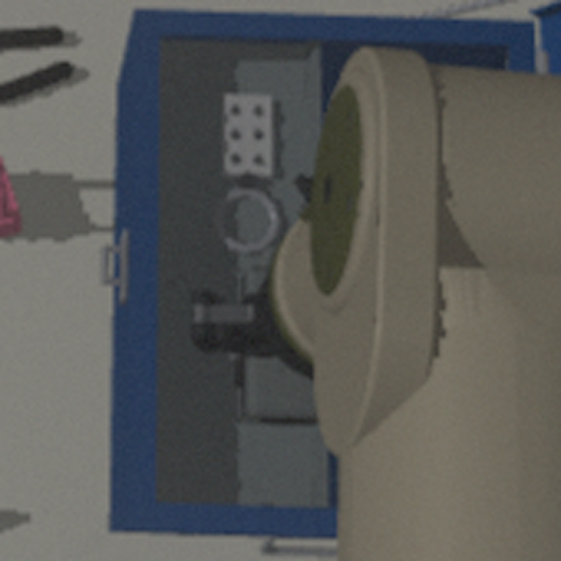

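apply_moves:
  plan:
    - {"slide":[0,-0.1,0.6],"delta_rot":[0,0,0]}
    - {"slide":[0,0,1],"delta_rot":[0,0,0]}
    - {"slide":[0,0,1],"delta_rot":[0,0,0]}
    - {"slide":[0,0,1],"delta_rot":[0,0,0]}
    - {"slide":[0,0,0.8],"delta_rot":[0,0,0]}
    - {"slide":[0,0,0.4],"delta_rot":[0,0,0]}
    - {"slide":[0,0,0],"delta_rot":[0,0,0]}
    - {"slide":[0,0,0],"delta_rot":[0,0,0]}

```text
t: 31.15
ee_pos: [0.4637, -0.1289, 0.1762]
tool_rot: [-3.138, 0.0, -1.711]
force: [0.7, -0.3, -2.3]
finger_gap: 0.606
```

```bash
python3 - <<'E'
from h import *
X=cab(-60,-72,143);print(X);go(*X,-97.98)
for n in('side',):
    im,d=snap(n,n+'21'); im=cv2.imread(f'pics/{n}21.png')
    cr=im[130:260,270:400]
    cr=cv2.resize(cr,None,fx=4.5,fy=4.5,interpolation=cv2.INTER_CUBIC)
    cv2.imwrite(f'pics/c24{n}.png',cr)
E
```

```text
[ 0.46352685 -0.13018543  0.143     ]
pose [ 0.4637 -0.1289  0.1762] [-1.7981e+02  2.0000e-02 -9.8040e+01] slide units [0.052 0.004 1.328]
rot units [-0.031  0.003 -0.01 ]
```

View pics/c24side.png

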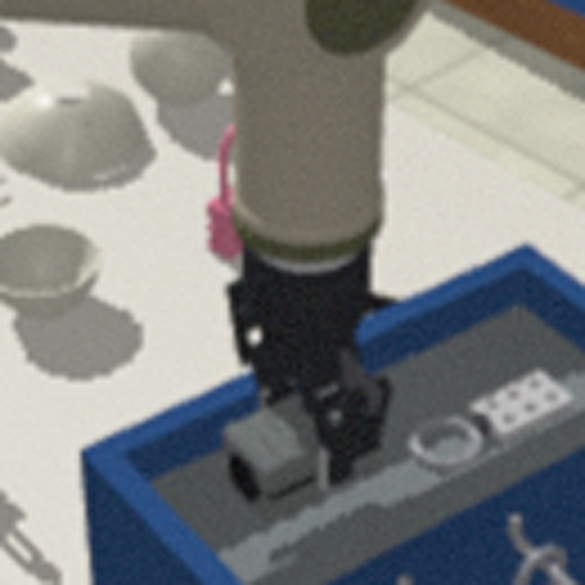

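apply_moves:
  plan:
    - {"slide":[0.12,0,0.4],"delta_rot":[0,0,0]}
    - {"slide":[0,0,0.4],"delta_rot":[0,0,0]}
    - {"slide":[0,0,0.3],"delta_rot":[0,0,0]}
    - {"slide":[0,0,0.05],"delta_rot":[0,0,0]}
    - {"slide":[0,0,0],"delta_rot":[0,0,0]}
    - {"slide":[0,0,0],"delta_rot":[0,0,0]}

```text
t: 31.7
ee_pos: [0.4631, -0.1325, 0.1469]
tool_rot: [-3.139, 0.0, -1.713]
force: [0.2, -0.3, -2.1]
finger_gap: 0.602
```

apply_moves:
  plan:
    - {"slide":[0,0,0.06],"delta_rot":[0,0,0]}
    - {"slide":[0,0,0],"delta_rot":[0,0,0]}
    - {"slide":[0,0,0],"delta_rot":[0,0,0]}

```text
t: 31.95
ee_pos: [0.4632, -0.1326, 0.1456]
tool_rot: [-3.138, 0.0, -1.713]
force: [0.5, -0.3, -1.9]
finger_gap: 0.602
```

apply_moves:
  plan:
    - {"slide":[0,0,0.06],"delta_rot":[0,0,0]}
    - {"slide":[0,0,0],"delta_rot":[0,0,0]}
    - {"slide":[0,0,0],"delta_rot":[0,0,0]}

```text
t: 32.2
ee_pos: [0.463, -0.1326, 0.1439]
tool_rot: [-3.139, 0.0, -1.713]
force: [-0.4, 0.7, -2.9]
finger_gap: 0.605
```

apply_moves:
  plan:
    - {"slide":[0,0,0.05],"delta_rot":[0,0,0]}
    - {"slide":[0,0,0],"delta_rot":[0,0,0]}
    - {"slide":[0,0,0],"delta_rot":[0,0,0]}

```text
t: 32.45
ee_pos: [0.4633, -0.1326, 0.1435]
tool_rot: [-3.138, -0.0, -1.713]
force: [-2.0, 1.5, 5.6]
finger_gap: 0.603
```

apply_moves:
  plan:
    - {"slide":[0,0,0.03],"delta_rot":[0,0,0]}
    - {"slide":[0,0,0],"delta_rot":[0,0,0]}
    - {"slide":[0,0,0],"delta_rot":[0,0,0]}

```text
t: 32.7
ee_pos: [0.4632, -0.1326, 0.1434]
tool_rot: [-3.138, -0.0, -1.713]
force: [-6.9, 1.7, 12.6]
finger_gap: 0.603
```

```bash
python3 - <<'E'
from h import *
p=np.array(bot.observe()['ee_pos'][:2]);print(_R.T@(p-_c) if 0 else (np.array([[np.cos(-1.7101),np.sin(-1.7101)],[-np.sin(-1.7101),np.cos(-1.7101)]])@(p-np.array([.5265,-.1996]))))
E
```

```text
[-0.05757053 -0.07195834]
```

apply_moves:
  plan:
    - {"slide":[0,0,-0.04],"delta_rot":[0,0,0]}
    - {"slide":[0,0,0],"delta_rot":[0,0,0]}
    - {"slide":[0,0,0],"delta_rot":[0,0,0]}

```text
t: 32.95
ee_pos: [0.4634, -0.1326, 0.1435]
tool_rot: [-3.138, -0.0, -1.713]
force: [-1.9, 1.1, 5.8]
finger_gap: 0.604
```

apply_moves:
  plan:
    - {"slide":[0,0,0],"delta_rot":[0,0,0]}
    - {"slide":[0,0,0],"delta_rot":[0,0,0]}
    - {"slide":[0,0,0],"delta_rot":[0,0,0]}
    - {"slide":[0,0,0],"delta_rot":[0,0,0]}
  claw: 0.33

```text
t: 33.28
ee_pos: [0.4631, -0.1326, 0.1427]
tool_rot: [-3.139, 0.0, -1.713]
force: [-0.4, -0.5, -1.5]
finger_gap: 0.672
```

apply_moves:
  plan:
    - {"slide":[0,0,-0.1],"delta_rot":[0,0,0]}
    - {"slide":[0,0,-0.2],"delta_rot":[0,0,0]}
    - {"slide":[0,0,-0.2],"delta_rot":[0,0,0]}
    - {"slide":[0,0,0],"delta_rot":[0,0,0]}

```text
t: 33.62
ee_pos: [0.4638, -0.1327, 0.1568]
tool_rot: [-3.136, -0.0, -1.713]
force: [-0.0, 0.6, 0.2]
finger_gap: 0.673
```

```bash
python3 - <<'E'
from h import *
print(bot.observe()['force'])
for n in('side',):
    im,d=snap(n,n+'22'); im=cv2.imread(f'pics/{n}22.png')
    cr=im[130:260,270:400]
    cr=cv2.resize(cr,None,fx=4.5,fy=4.5,interpolation=cv2.INTER_CUBIC)
    cv2.imwrite(f'pics/c25{n}.png',cr)
E
```

```text
[-0.04426001  0.61043757  0.15732651]
```

View pics/c25side.png

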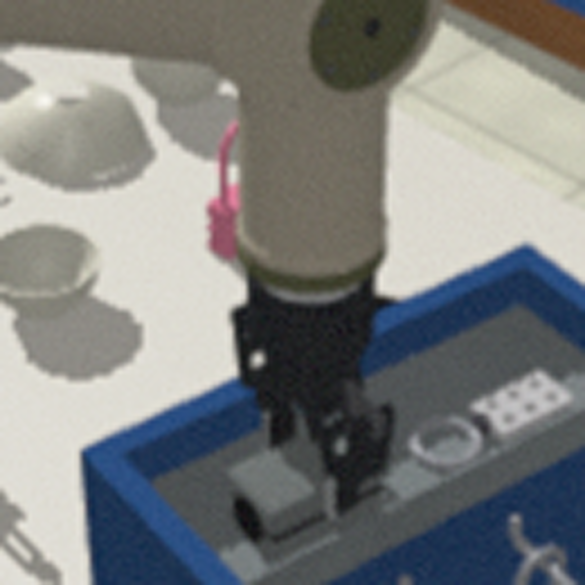

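apply_moves:
  plan:
    - {"slide":[0,0,-0.3],"delta_rot":[0,0,0]}
    - {"slide":[0,0,-0.5],"delta_rot":[0,0,0]}
    - {"slide":[0,0,-0.8],"delta_rot":[0,0,0]}
    - {"slide":[0,0,-1],"delta_rot":[0,0,0]}
    - {"slide":[0,0,-1],"delta_rot":[0,0,0]}
    - {"slide":[0,0,-1],"delta_rot":[0,0,0]}
    - {"slide":[0,0,-1],"delta_rot":[0,0,0]}

```text
t: 34.25
ee_pos: [0.4623, -0.1324, 0.2971]
tool_rot: [-3.138, 0.0, -1.713]
force: [0.9, -1.0, -1.2]
finger_gap: 0.67
```

apply_moves:
  plan:
    - {"slide":[-1,0,0],"delta_rot":[0,0,0]}
    - {"slide":[-1,0,0],"delta_rot":[0,0,0]}
    - {"slide":[-1,0,0],"delta_rot":[0,0,0]}
    - {"slide":[-1,0,0],"delta_rot":[0,0,0]}
    - {"slide":[-1,0,0],"delta_rot":[0,0,0]}
    - {"slide":[-1,0,0],"delta_rot":[0,0,0]}
    - {"slide":[-1,0,0],"delta_rot":[0,0,0]}
    - {"slide":[-1,0,0],"delta_rot":[0,0,0]}
    - {"slide":[-1,0,0],"delta_rot":[0,0,0]}
    - {"slide":[-1,0,0],"delta_rot":[0,0,0]}

```text
t: 35.08
ee_pos: [0.4979, 0.1161, 0.296]
tool_rot: [-3.138, 0.0, -1.713]
force: [-0.0, -0.9, -0.0]
finger_gap: 0.673
```

apply_moves:
  plan:
    - {"slide":[0,0,0],"delta_rot":[0,0,0]}
    - {"slide":[0,0,0],"delta_rot":[0,0,0]}
    - {"slide":[0,0,0],"delta_rot":[0,0,0]}

```text
t: 35.33
ee_pos: [0.498, 0.1143, 0.2956]
tool_rot: [-3.138, -0.0, -1.713]
force: [0.3, -0.4, 0.4]
finger_gap: 0.672
```

```bash
python3 - <<'E'
from h import *
for n in('side','top'):
    im,d=snap(n,n+'23'); im=cv2.imread(f'pics/{n}23.png')
    cr=im[150:280,280:450] if n=='side' else im[120:310,330:500]
    k=4 if n=='side' else 3.1
    cv2.imwrite(f'pics/c26{n}.png',cv2.resize(cr,None,fx=k,fy=k,interpolation=cv2.INTER_CUBIC))
P=pts('top',d);z=P[...,2]
L=(P[...,:2]-_c)@_R if '_c' in globals() else (P[...,:2]-np.array([.5265,-.1996]))@np.array([[np.cos(-1.7101),-np.sin(-1.7101)],[np.sin(-1.7101),np.cos(-1.7101)]])
def rng(m,s): print(s,m.sum(),np.round(np.percentile(L[m],[2,98],axis=0)*1e3,1).tolist(),np.round(np.percentile(z[m],[5,50,95])*1e3,1))
inn=(abs(L[...,0]+.075)<.06)&(abs(L[...,1])<.16)
rng(inn&(z>.170)&(z<.19),'plug top'); rng(inn&(z>.1365)&(z<.145)&(L[...,1]>0),'hasp'); rng(inn&(z>.12)&(z<.135),'floor')
b=(abs(L[...,0]-.08)<.04)&(abs(L[...,1]-.085)<.035)
rng(b&(z>.0951)&(z<.112),'padlock body top'); rng(b&(z>.170)&(z<.185),'crown')
E
```

```text
plug top 1362 [[-134.6, -146.0], [-34.8, 136.1]] [175.1 179.5 187.3]
hasp 533 [[-98.1, 18.2], [-34.9, 136.4]] [137.  140.3 143.5]
floor 3773 [[-120.2, -156.1], [-16.6, 154.4]] [129.6 132.4 134.6]
padlock body top 183 [[66.8, 55.7], [91.6, 109.5]] [ 98.8 104.8 108.7]
crown 69 [[53.1, 69.0], [109.2, 99.1]] [170.5 173.6 181.2]
```

View pics/c26side.png

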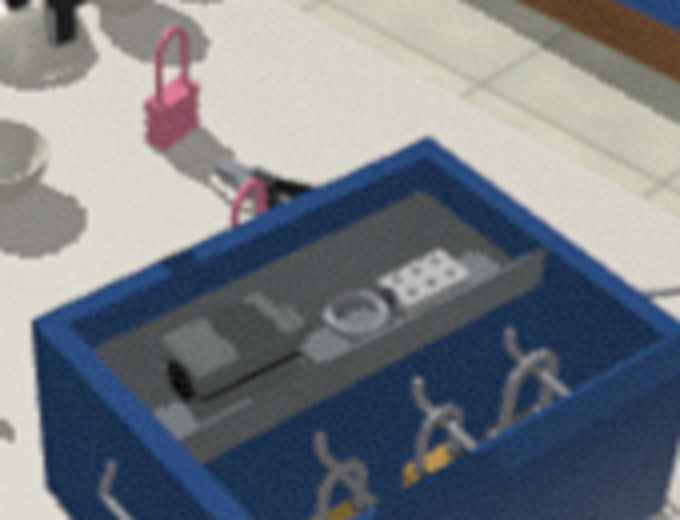

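View pics/c26top.png

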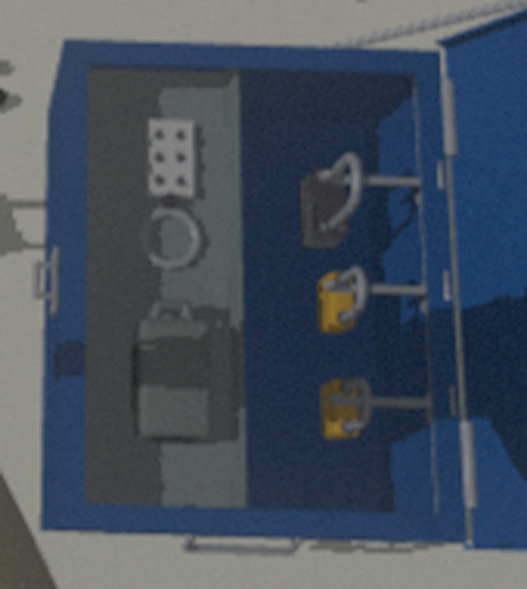

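View pics/top23.png

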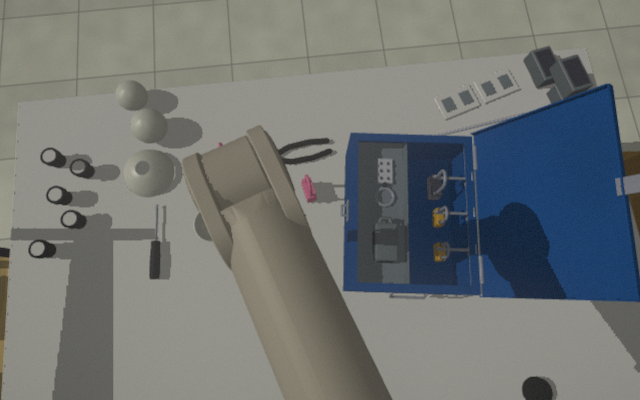

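```bash
python3 - <<'E'
from h import *
s=bot.observe();print(s['t'],abs(s['qvel']).max(),s['force']);print(bot.sign_off())
E
```

```text
35.4333 0.0036093922511940242 [ 0.48305484 -0.20737519  0.49590921]
the job is handed in; nothing more can be done
None
```

The lockout kit is put away and the job was handed in at 35.4 s. The dark long-shackle padlock hangs on the empty hook. The hasp and then the plug lockout were set down by feel on the floor of the grey tray.

- **Padlock:** the last views show the shackle over the bar. The top of the body measures 104.8 mm, where 104.5 mm is expected for a seated crown.
- **Hasp:** it lies flat, with its top at 140.3 mm against an expected 140 mm. It lies along the tray.
- **Plug lockout:** it lies in line beyond the ring of the hasp, about 2 cm away and not touching, so the two are end to end rather than parallel. My last height and extent reading for the plug picked up part of the rim, so I judged that it lies flat from the two pictures and its set-down height.
- **Other items:** the two brass padlocks still hang on their hooks, and the pink padlock nearest the cabinet and the other items in view look unmoved. In the last top view the arm hid most of the bowl-shaped shade and the second pink padlock and covered the purple one. In the last side pictures the shade and that pink padlock looked undisturbed, but I have no final view of the purple one.
- **Contact:** no rim or lid contact showed in the force readings or the pictures. The highest reading was about 15 N, while setting the plug down.

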